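# Set up the goldsmith's bench for a moulding run

### The job

Set up the bench for a moulding run. First take the ring-size chart that leans face-in on its wooden rest, unfold the prop leg on its back fully, and stand the chart upright on it, wholly on the slate slab, with its printed face towards the robot. Then put every aluminium mould frame upright on the bed of the clamp, side by side, turn the crank wheel clockwise until you feel its stop, and back it off a quarter turn, leaving the other things on the bench where they are.

Things in the scene. Friction and masses are not known exactly. Their poses are not given: they have to be found in the camera images.
- chart: ring-size chart: paddle-shaped wooden board 130 mm tall, 110 wide, 10 thick, 0.4 kg, a brass strip along the bottom, with a handle block at its top end. It starts parked on a wooden rest, sloping 55 degrees, handle up and towards the robot, printed face down on the rest, dark prop leg folded on its back. Origin: middle of the face. x runs down from handle to bottom edge, y across the width, z out of the back
- chart_handle (a point): centre of the chart's wooden handle block (47 mm long, 36 mm wide, 26 mm thick, flush with the printed face), 88 mm from the board's middle along -x and 13 mm behind the face. Axes as the chart's
- chart_edge (a point): middle of the chart's bottom edge on its printed face (153 mm from the handle centre along x); the edge it stands on. Axes as the chart's. Standing on the fully open leg, the board leans back 27 degrees from upright, on its back corner (this point then 4 mm up), and the leg foot rests about 120 mm behind this edge, away from the robot
- leg_tab (a point): centre of the prop leg's pull tab, a block 16 mm (along the leg) by 14 mm wide, its top 15 mm above this point; 70 mm along the leg from the hinge, 19 mm off the leg's middle line. The leg is a bar 14 mm wide, 8 mm thick, on the board; T-shaped foot 60 mm wide. Axes turn with the leg: x from hinge to foot, z out on the tab's side
- leg_hinge (a point): the leg's hinge: 38 mm from the handle centre along the chart's x, 15 mm behind the printed face; axis along the chart's y; foot end swings up away from the board. Axes turn with the leg
- leg_foot (a point): middle of the leg's round foot bar (radius 5 mm), 110 mm from the hinge
- leg (a joint): leg angle in rad: 0 folded on the board, 1.0 fully open against its stop; it stays where it is left (friction 0.04 N m)
- rest_foot (a point): fixed wooden rest, at the line where the parked chart's bottom edge stands, 6 mm above the bench. Its slanted panel (80 mm wide) lies under the chart's face; two lips 8 mm high, at 45 mm to either side, stop the edge from sliding away from the robot: lift the chart straight up to clear them
- slate_top (a point): centre of the top of the dark slate slab, fixed, 190 mm (its x, away from the robot) by 190 mm (its y), top 8 mm above the bench
- bed (a point): centre of the clamp's bed surface, 16 mm above the bench; x away from the robot, y to its left. The clear bed is 194 mm long in y between cheeks; fixed fence at x = +50 mm; sliding jaw's face at x = -50 mm when open, moving to -10 mm at the wheel's stop (60 mm left to the fence; it pushes frames along). Fence, cheeks and jaw are 16 mm high above the bed
- mould1 (a point): centre of an aluminium mould frame, a solid block 56 mm (x) by 40 mm (y) by 50 mm tall (z), 0.25 kg; absent in some starts. It goes on the bed with its 56 mm along the bed's x
- mould2 (a point): centre of an aluminium mould frame, a solid block 56 mm (x) by 40 mm (y) by 50 mm tall (z), 0.25 kg; absent in some starts. It goes on the bed with its 56 mm along the bed's x
- mould3 (a point): centre of an aluminium mould frame, a solid block 56 mm (x) by 40 mm (y) by 50 mm tall (z), 0.25 kg; absent in some starts. It goes on the bed with its 56 mm along the bed's x
- mould4 (a point): centre of an aluminium mould frame, a solid block 56 mm (x) by 40 mm (y) by 50 mm tall (z), 0.25 kg; absent in some starts. It goes on the bed with its 56 mm along the bed's x
- wheel_axis (a point): centre of the clamp's crank wheel (vertical axis, fixed) on a gearbox at the left end of the clamp, rim radius 52 mm, top of the rim 72 mm above the bench; 145 mm along the bed's y from the bed's centre
- crank (a point): middle of the upright crank handle on the wheel's rim, 46 mm from the axis: a wooden sleeve 17 mm in diameter, 46 mm tall (its top 120 mm above the bench), spinning freely on its pin, so that it can be held in a fixed hand direction all the way round
- wheel (a joint): turn of the crank wheel in rad, growing clockwise as seen from above, which closes the jaw (16 mm a turn); its hard stop is at 15.71 and it starts near 0 to 2; friction 0.05 N m, it stays where it is left
- bottle: bystander: white bottle 150 mm tall, origin under its centre
- ringclamp: bystander: turned wooden ring clamp standing, 140 mm tall
- bowl: bystander: white bowl, 100 mm across
- hammer: bystander: hammer lying, 220 mm long
- jar: bystander: amber jar 80 mm tall
There are look-alikes about, which are no part of the job. Leave any red look-alike of the part that bears mould3 alone.

How it is judged:
On the way, in this order (a step that is already met when the one before it is completed fails the run):
1. the prop leg is fully unfolded (value of joint leg above 0.9 rad), for 0.2 s.
2. the chart stands on the slate on its open leg, face to the robot (value of joint leg above 0.9 rad and angle between chart_edge's own z axis and vertical between 1.85 and 2.2 rad and angle between chart_edge's own x axis and vertical above 2.45 rad and z of chart_edge in the frame of slate_top between -0.004 and 0.01 m and z of leg_foot in the frame of slate_top between -0.002 and 0.012 m and x of chart_edge in the frame of slate_top between -0.097 and 0 m and x of leg_foot in the frame of slate_top between 0 and 0.097 m and y of chart_edge in the frame of slate_top between -0.045 and 0.045 m and y of leg_foot in the frame of slate_top between -0.07 and 0.07 m), for 0.5 s.
3. all mould frames stand on the clamp's bed (x of mould1 in the frame of bed between -0.042 and 0.042 m and y of mould1 in the frame of bed between -0.09 and 0.09 m and z of mould1 in the frame of bed between 0.018 and 0.032 m and angle between each of mould1, mould2, mould3, mould4's own z axis and vertical below 0.15 rad and x of mould2 in the frame of bed between -0.042 and 0.042 m and y of mould2 in the frame of bed between -0.09 and 0.09 m and z of mould2 in the frame of bed between 0.018 and 0.032 m and x of mould3 in the frame of bed between -0.042 and 0.042 m and y of mould3 in the frame of bed between -0.09 and 0.09 m and z of mould3 in the frame of bed between 0.018 and 0.032 m and x of mould4 in the frame of bed between -0.042 and 0.042 m and y of mould4 in the frame of bed between -0.09 and 0.09 m and z of mould4 in the frame of bed between 0.018 and 0.032 m), for 0.2 s.
4. with the frames in it the clamp is wound to its stop (all of step 3 and value of joint wheel above 15.558 rad), for 0.1 s.
At the end, for the whole second after the job is handed in: The chart stands on its fully open leg (over 0.9 rad) on the slate, leaning back 16 to 36 degrees, bottom edge on its near half, leg foot on its far half, within 45 and 70 mm of its middle line; every frame stands upright on the bed; the wheel is 1.1 to 2.05 rad back from its stop (all of step 2 and all of step 3 and value of joint wheel between 13.658 and 14.608 rad); the robot touches nothing.
It fails at once if a bystander is moved more than 50 mm (distance of any of bottle, ringclamp, bowl, hammer, jar from where it was at the start of the episode above 0.05 m).
Of m1, m2, m3, m4 only 2 to 4 are there at a start; the rules pass over those that are not, and their reading is None.
At some moment in a run one of m1, m2, m3, m4 may be knocked a few centimetres aside while the robot is not near it.
It also fails if it takes over 210 s, if anything falls off the work surface, if the arm or the gripper's body presses on something with over 40 N, if the wrist force passes 120 N, or if a joint passes its speed limit or range.

### The arm

A 6-joint arm with a two-finger parallel gripper is mounted at the origin on the work surface. World frame = base frame: x ahead of the robot, y to its left, z up, the work surface at z = 0. Lengths are in m, angles in rad, forces in N, time in s.
With the tool pointing down it reaches from about 0.35 to 0.725 m from the base axis. Payload 4.3 kg.
Tool frame: the origin (TCP) lies midway between the tips of the shut fingers; the grasp point (between the pads) lies 19 mm behind it; z points along the fingers, y is the line along which they close (so a half turn about z gives the same grasp; the last joint's range is limited). The gripper opens to 85 mm and grips with 20 to 120 N. Pads are 22 mm wide; open, the fingers measure 114 mm over their backs; the gripper's body (76 mm by 85 mm) begins 54 mm behind the grasp point. The pads swing forward as they close: fully open they stand 13 mm farther back than shut.
Start: joints at [1.23, 0.377, 0.081, 1.274, 0, 1.46], TCP at [0.132, 0.56, 0.231] pointing down, gripper open.
Joint ranges: [-2.72, 2.72], [-0.84, 1.66], [-1.02, 1.22], [-1.77, 2.12], [-1.37, 1.28], [-3.14, 3.14]. Speed limits (rad/s): [2.57, 2.57, 3.14, 3.14, 3.14, 3.14].

### API

Orientations are given as a unit quaternion [w, x, y, z].
In Python, from plant import ctrl, read_camera, finder gives the robot as it stands. The module is installed in compiled form; this text tells all that it offers.
- The arm moves only by the tool jog_arm, never from a script. Its argument "steps" is a list of rows, each an object with "dr": the turn, a rotation vector about the tool's x, y, z in rad, a list of three; "translation": the shift along the tool's x, y, z in m, a list of three; "hand": the finger opening in m, from 0 to 0.0854. A call has 1 to 20 rows; each row is the pose to reach, as a shift and turn from the pose commanded when the call began, along the tool's axes at that moment; what a row does not reach only later rows make up. A row lasts 1/12 s, in which the tool goes at most 41.7 mm and 7.16 degrees, less where a joint would pass 70% of its speed; a pose out of reach is approached as far as the arm can. A call with a gripper value outside its range is refused whole. The fingers move at their own pace and stop on an object; "grip_force" is the grip in N (left out, the last holds). Time passes only in rows, so rows that repeat a pose let the fingers close. It gives the time, the measured TCP pose, the force, the opening and the grip force at its end, in the units of the state.
- ctrl.get_obs(): the state, without advancing time (a new reading comes with each control period).
- read_camera(name): name is "scene" or "top" or "wrist"; returns a dict with "image" (420x560x3 uint8, red, green, blue), "K" (3x3 intrinsics, pixels), "world_from_camera" (4x4, takes a point from camera to world coordinates); the wrist camera has in their place "T_tool_cam" (4x4, takes a point from camera to tool coordinates, whose origin is the TCP and whose axes are the flange's). Camera axes: x right, y down, z forward; pixel columns grow to the right and rows downward; lengths in m; the calibration is good to about 2 mm. A picture is of the moment at which its call begins: read the wrist's pose just before it. There is no depth.
- ctrl.sign_off(): hands the job in; it is judged then, once.
Trained networks look in a picture, given as the dict that the camera call returned (one of the last four; its "shot" number tells which), for a name from the list of things; names that differ only in an ending like _2 or _b are one class to them, and where a whole thing is asked for, a point or a joint stands for the part that bears it (a point fixed in the world has none). Each returns a list of dicts, best first, with "p" (0 to 1); they miss things now and then, are a little off and sometimes report something else, mostly with a low value. They report only what shows in the picture. A call takes as long as a camera call. They do not tell look-alikes from the thing itself.
- finder.recognise(picture, name): "centre" ([x, y, z] in m, in world coordinates, good to about 4 mm: the middle of the surface that is visible of it).
The state is a dict: "time": time; "joint_pos": joint angles; "dq": joint speeds; "effort": joint torques, N m; "tcp_pos": TCP position; "tool_rot": TCP orientation; "wrist_force": force on the tool from outside, world axes, zero at the start; "wrist_torque": the same for the moment, N m; "finger_gap": finger opening in m; "grip_force": force on a finger pad.
Only numpy, scipy, OpenCV 4.12 (cv2) and the standard library are available. Lean on these libraries where they do the work, as an engineer would, in place of code of your own. Each camera call takes 0.05 s, during which the arm holds its last target. There are 200 camera calls.

## Working session

There is one attempt and no reset: what is moved stays moved. The work goes in short steps, Python scripts to look and compute and a tool call to move; the robot and the scene stay as the last step left them, time stands still between calls to the robot, and variables do not carry over. Pictures are saved under pics/ and viewed, at most 14 in all, crops included, and the job is handed in when it is done.

Besides the shell and the picture viewer there is one more tool, called after ">>>" by a JSON object that holds its "api" and its "payload", one argument or row to a line. jog_arm: Moves the arm, as the interface text tells. Its arguments: {"type":"object","properties":{"steps":{"type":"array","items":{"type":"object","properties":{"dr":{"type":"array","items":{"type":"number"}},"translation":{"type":"array","items":{"type":"number"}},"hand":{"type":"number"}}}},"grip_force":{"type":"number"}},"required":["steps"]}

```bash
mkdir -p pics && cat > h.py <<'E'
import numpy as np, cv2
from plant import ctrl, read_camera, finder
from scipy.spatial.transform import Rotation as R
def save(im,name,crop=None,scale=1):
    a=im[...,::-1]
    if crop: x0,y0,x1,y1=crop; a=a[y0:y1,x0:x1]
    cv2.imwrite('pics/'+name,cv2.resize(a,None,fx=scale,fy=scale,interpolation=cv2.INTER_CUBIC))
def pose():
    o=ctrl.get_obs(); q=o['tool_rot']; return np.array(o['tcp_pos']),R.from_quat([q[1],q[2],q[3],q[0]]),o
def ray(p,u,v,z):
    K=p['K'];T=p['world_from_camera'];d=T[:3,:3]@np.linalg.inv(K)@[u,v,1];o=T[:3,3];return o+d*(z-o[2])/d[2]
def pix(p,X):
    T=np.linalg.inv(p['world_from_camera']);c=T[:3,:3]@np.array(X)+T[:3,3];u=p['K']@c;return u[:2]/u[2]
E
python3 - <<'E'
from h import *
np.set_printoptions(precision=4,suppress=True)
s=read_camera('scene');t=read_camera('top')
save(s['image'],'s0.png',None,1.4);save(t['image'],'t0.png',None,1.4)
print(s['world_from_camera'],t['world_from_camera'])
for n,p in(('scene',s),('top',t)):
  for k in ['chart','leg','rest_foot','slate_top','bed','mould1','wheel_axis','crank','leg_tab','chart_handle','chart_edge','leg_foot','bottle','ringclamp','bowl','hammer','jar']:
    try:
      for d in finder.recognise(p,k)[:6]: print(n,k,round(d['p'],2),np.round(d['centre'],3),pix(p,d['centre']).round())
    except Exception as e: print(k,e)
print(ctrl.get_obs())
E
```

```text
[[-0.827   0.4621 -0.3204  1.0126]
 [ 0.5623  0.6798 -0.4709  0.6852]
 [ 0.0002 -0.5696 -0.8219  1.3044]
 [ 0.      0.      0.      1.    ]] [[ 0.001  -0.9866  0.1632  0.3457]
 [-1.      0.0002  0.007  -0.0044]
 [-0.007  -0.1632 -0.9866  1.3229]
 [ 0.      0.      0.      1.    ]]
scene chart 0.89 [0.497 0.365 0.077] [375. 298.]
scene chart 0.53 [ 0.607 -0.092  0.066] [250. 204.]
scene leg 0.52 [0.532 0.357 0.065] [362. 304.]
scene rest_foot 0.8 [0.524 0.41  0.006] [374. 327.]
scene rest_foot 0.35 [0.747 0.319 0.111] [288. 330.]
scene slate_top 0.63 [0.641 0.133 0.008] [282. 273.]
scene slate_top 0.2 [0.742 0.316 0.109] [290. 329.]
scene bed 0.65 [ 0.442 -0.245  0.049] [268. 153.]
scene bed 0.62 [ 0.61  -0.204  0.028] [231. 188.]
scene mould1 0.85 [ 0.366 -0.155  0.053] [302. 159.]
scene mould1 0.8 [0.317 0.152 0.048] [374. 218.]
scene mould1 0.78 [0.444 0.015 0.048] [313. 206.]
scene mould1 0.72 [0.438 0.166 0.052] [346. 240.]
scene mould1 0.69 [ 0.442 -0.244  0.049] [268. 153.]
scene mould1 0.69 [ 0.484 -0.085  0.049] [284. 191.]
scene wheel_axis 0.71 [ 0.606 -0.098  0.073] [249. 2
[... 1864 characters left out ...]
.017] [155. 301.]
top bowl 0.22 [0.496 0.348 0.077] [145. 226.]
top bowl 0.18 [ 0.435 -0.254  0.048] [377. 251.]
top hammer 0.63 [ 0.236 -0.318  0.024] [403. 329.]
top jar 0.77 [0.791 0.067 0.083] [255. 116.]
{'time': 1.8, 'joint_pos': array([ 1.2297,  0.3773,  0.081 ,  1.2744, -0.    ,  1.4605]), 'dq': array([ 0.0012,  0.001 , -0.0004, -0.0012, -0.0009,  0.0007]), 'effort': array([  0.    , -46.3509,  27.015 ,   0.0004,  -0.0001,  -0.    ]), 'tcp_pos': array([0.1316, 0.5598, 0.2313]), 'tool_rot': array([0.    , 0.1152, 0.9933, 0.    ]), 'wrist_force': array([-0.4983,  0.1025, -0.2594]), 'wrist_torque': array([-0.0364,  0.0527,  0.0203]), 'grip_force': 0.0, 'finger_gap': 0.08553622812639822}
```

View images.

View pics/s0.png

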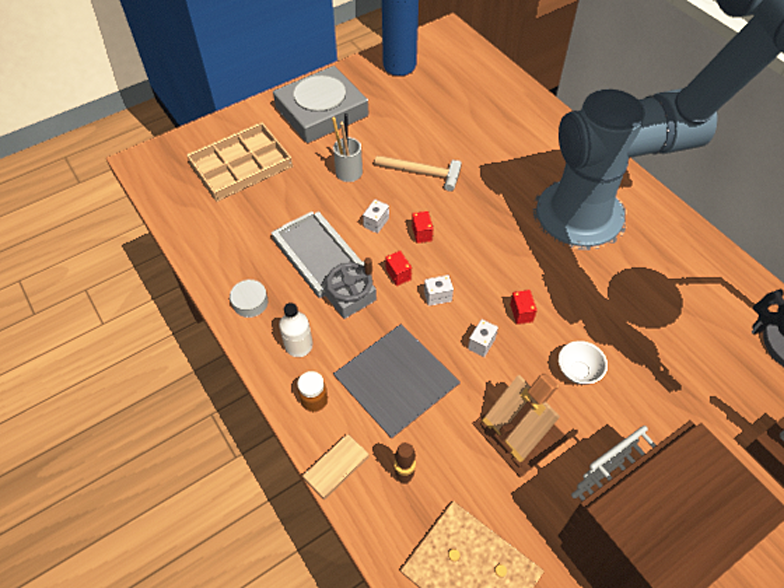

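View pics/t0.png

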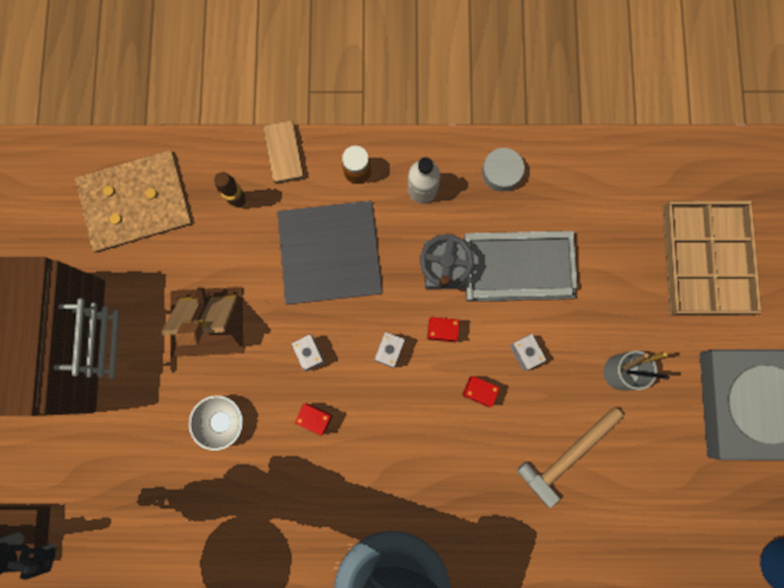

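The scene picture shows three white-grey aluminium frames at (376,216), (438,291), (483,338) and three red look-alikes at (423,227), (399,268), (524,306). In the top picture the frames are at (529,352), (390,350), (307,352); these fit the description, so the red ones stay. The chart is on its rest at top (205,315). I'll confirm in enlarged crops.

```bash
python3 - <<'E'
from h import *
s=read_camera('scene');t=read_camera('top')
a=cv2.resize(t['image'][190:280,105:205],(400,360),interpolation=cv2.INTER_CUBIC)
b=cv2.resize(s['image'][255:345,330:430],(400,360),interpolation=cv2.INTER_CUBIC)
c=cv2.resize(t['image'][130:190+90,190:430],(560,350),interpolation=cv2.INTER_CUBIC)[:240]
c=cv2.resize(t['image'][140:270,185:425],(443,240),interpolation=cv2.INTER_CUBIC)
d=cv2.resize(s['image'][140:260,185:365],(357,240),interpolation=cv2.INTER_CUBIC)
im=np.vstack([np.hstack([a,b]),np.hstack([c,d])])
save(im,'c1.png')
E
```

```text
(no output)
```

View pics/c1.png

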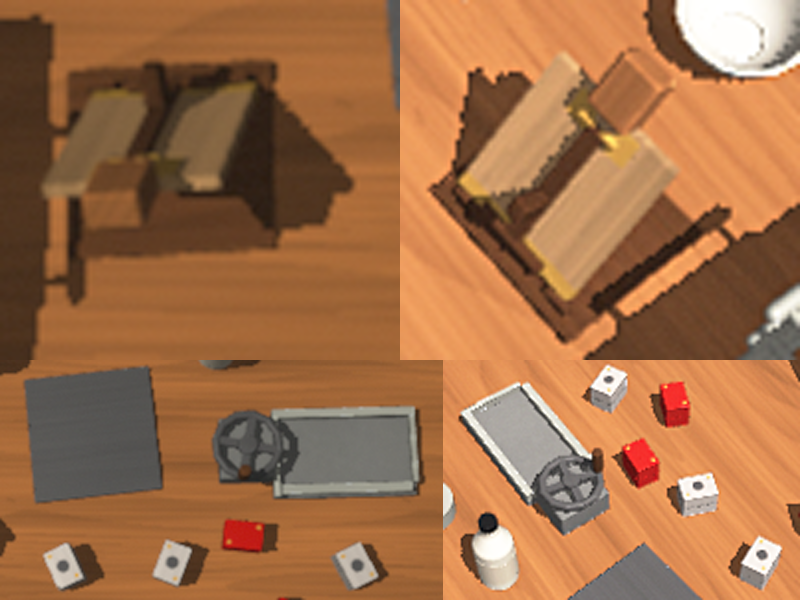

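```bash
cat >> h.py <<'E'
np.set_printoptions(precision=4,suppress=True)
def down(yaw=0,pitch=0):
    """tool down, fingers closing along world y (yaw turns about world z); pitch>0 leans fingers outward (+x)"""
    return R.from_euler('z',yaw)*R.from_euler('y',-pitch)*R.from_matrix(np.array([[-1,0,0],[0,1,0],[0,0,-1]]).T)
def go(target,Rt=None):
    p,Rc,o=pose()
    if Rt is None: Rt=Rc
    t=Rc.inv().apply(np.array(target)-p);dr=(Rc.inv()*Rt).as_rotvec()
    n=max(np.linalg.norm(t)/.04,np.linalg.norm(dr)/.12)
    print('move t',t.round(4),'dr',dr.round(4),'rows',round(n,1),'q',o['joint_pos'].round(2),'t',round(o['time'],2),'F',o['wrist_force'].round(1),'gap',round(o['finger_gap'],4),'tcp',p.round(4))
def wrist():
    p,Rc,o=pose();w=read_camera('wrist');T=np.eye(4);T[:3,:3]=Rc.as_matrix();T[:3,3]=p
    w['world_from_camera']=T@w['T_tool_cam'];return w
E
python3 - <<'E'
from h import *
w=wrist();print(w['T_tool_cam'],w['K'])
go([0.47,0.36,0.36],down())
E
```

```text
[[-0.0003 -0.9484 -0.3171  0.082 ]
 [ 1.     -0.0003  0.0001 -0.0001]
 [-0.0002 -0.3171  0.9484 -0.1428]
 [ 0.      0.      0.      1.    ]] [[337.9168   0.     280.1341]
 [  0.     337.9168 208.1884]
 [  0.       0.       1.    ]]
move t [-0.3752 -0.1171 -0.1287] dr [ 0.0001  0.     -0.2308] rows 10.3 q [1.23 0.38 0.08 1.27 0.   1.46] t 1.95 F [ 0.9  0.4 -0. ] gap 0.0854 tcp [0.1315 0.5598 0.2313]
```

>>> {"api": "jog_arm", "payload": {
  "steps": [
    {"translation": [0,0,-0.04],"dr": [0,0,0],"hand": 0.085},
    {"translation": [0,-0.04,-0.08],"dr": [0,0,0],"hand": 0.085},
    {"translation": [0,-0.08,-0.12],"dr": [0,0,0],"hand": 0.085},
    {"translation": [0,-0.12,-0.13],"dr": [0,0,-0.1],"hand": 0.085},
    {"translation": [-0.375,-0.117,-0.129],"dr": [0,0,-0.231],"hand": 0.085},
    {"translation": [-0.375,-0.117,-0.129],"dr": [0,0,-0.231],"hand": 0.085},
    {"translation": [-0.375,-0.117,-0.129],"dr": [0,0,-0.231],"hand": 0.085},
    {"translation": [-0.375,-0.117,-0.129],"dr": [0,0,-0.231],"hand": 0.085},
    {"translation": [-0.375,-0.117,-0.129],"dr": [0,0,-0.231],"hand": 0.085},
    {"translation": [-0.375,-0.117,-0.129],"dr": [0,0,-0.231],"hand": 0.085},
    {"translation": [-0.375,-0.117,-0.129],"dr": [0,0,-0.231],"hand": 0.085},
    {"translation": [-0.375,-0.117,-0.129],"dr": [0,0,-0.231],"hand": 0.085},
    {"translation": [-0.375,-0.117,-0.129],"dr": [0,0,-0.231],"hand": 0.085},
    {"translation": [-0.375,-0.117,-0.129],"dr": [0,0,-0.231],"hand": 0.085},
    {"translation": [-0.375,-0.117,-0.129],"dr": [0,0,-0.231],"hand": 0.085},
    {"translation": [-0.375,-0.117,-0.129],"dr": [0,0,-0.231],"hand": 0.085}
  ]
}}

```text
time: 3.28
tcp_pos: [0.4697, 0.3601, 0.36]
tool_rot: [-0.001, 0.0, 1.0, 0.0]
wrist_force: [-0.1, 0.5, -0.6]
finger_gap: 0.0849
grip_force: 0.0
```

```bash
python3 - <<'E'
from h import *
w=wrist();save(w['image'],'w1.png',None,1.4)
import pickle;pickle.dump(w,open('w1.pkl','wb'))
for k in ['chart','leg','leg_tab','chart_handle','chart_edge','leg_foot','leg_hinge','rest_foot']:
  for d in finder.recognise(w,k)[:2]: print(k,round(d['p'],2),np.round(d['centre'],3),pix(w,d['centre']).round())
print(pose()[0],pose()[2]['joint_pos'],pose()[1].as_matrix())
E
```

```text
chart 0.8 [0.485 0.356 0.098] [277. 179.]
leg 0.6 [0.537 0.358 0.068] [279. 211.]
leg 0.43 [0.616 0.12  0.011] [129. 247.]
leg_tab 0.59 [0.538 0.362 0.068] [281. 212.]
chart_handle 0.7 [0.538 0.358 0.064] [278. 211.]
chart_handle 0.64 [0.486 0.357 0.093] [278. 179.]
chart_edge 0.78 [0.485 0.358 0.096] [278. 178.]
leg_foot 0.93 [0.537 0.359 0.067] [279. 211.]
leg_hinge 0.81 [0.538 0.356 0.066] [277. 211.]
leg_hinge 0.45 [0.435 0.015 0.049] [ 18. 134.]
rest_foot 0.72 [0.461 0.38  0.007] [294. 148.]
rest_foot 0.64 [ 0.749 -0.04   0.056] [ 29. 335.]
[0.4692 0.3604 0.3607] [0.5478 0.4363 0.5041 1.6381 0.     0.5466] [[-1.     -0.0012  0.0004]
 [-0.0012  1.      0.0003]
 [-0.0004  0.0003 -1.    ]]
```

View pics/w1.png

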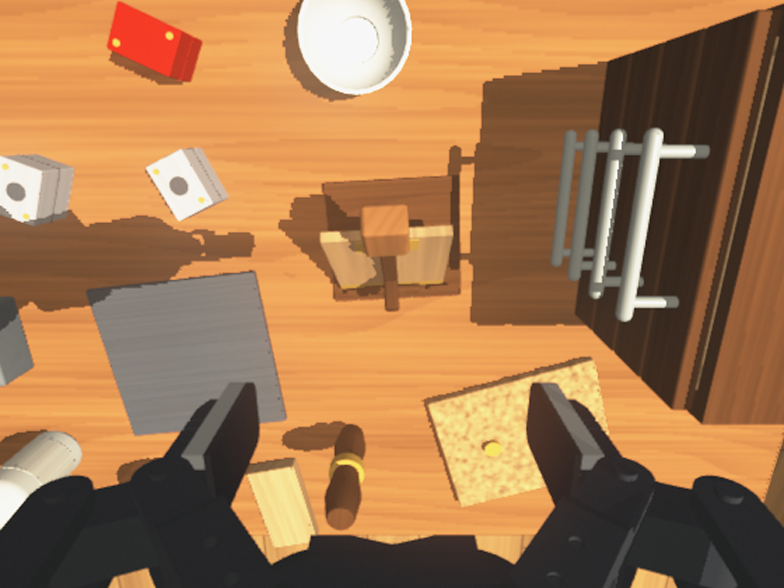

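Handle at (385,228), board (322–452, 230–290), leg bar down the middle at (390,280); the back faces away, so I look from the far side with the tool turned half round.

>>> {"api": "jog_arm", "payload": {
  "steps": [
    {"translation": [-0.09,0,0.0],"dr": [0,0,-1.6],"hand": 0.085},
    {"translation": [-0.09,0,0.0],"dr": [0,0,-1.6],"hand": 0.085},
    {"translation": [-0.09,0,0.0],"dr": [0,0,-1.6],"hand": 0.085},
    {"translation": [-0.09,0,0.0],"dr": [0,0,-1.6],"hand": 0.085},
    {"translation": [-0.09,0,0.0],"dr": [0,0,-1.6],"hand": 0.085},
    {"translation": [-0.09,0,0.0],"dr": [0,0,-1.6],"hand": 0.085},
    {"translation": [-0.09,0,0.0],"dr": [0,0,-1.6],"hand": 0.085},
    {"translation": [-0.09,0,0.0],"dr": [0,0,-1.6],"hand": 0.085},
    {"translation": [-0.09,0,0.0],"dr": [0,0,-1.6],"hand": 0.085},
    {"translation": [-0.09,0,0.0],"dr": [0,0,-1.6],"hand": 0.085},
    {"translation": [-0.09,0,0.0],"dr": [0,0,-1.6],"hand": 0.085},
    {"translation": [-0.09,0,0.0],"dr": [0,0,-1.6],"hand": 0.085},
    {"translation": [-0.09,0,0.0],"dr": [0,0,-1.6],"hand": 0.085},
    {"translation": [-0.09,0,0.0],"dr": [0,0,-1.6],"hand": 0.085}
  ]
}}

```text
time: 4.9
tcp_pos: [0.5597, 0.3602, 0.3603]
tool_rot: [-0.0, 0.718, -0.696, -0.0]
wrist_force: [-0.5, -0.6, 0.5]
finger_gap: 0.085
grip_force: 0.0
```

>>> {"api": "jog_arm", "payload": {
  "steps": [
    {"translation": [0,0,0.08],"dr": [0,0,-1.54],"hand": 0.085},
    {"translation": [0,0,0.08],"dr": [0,0,-1.54],"hand": 0.085},
    {"translation": [0,0,0.08],"dr": [0,0,-1.54],"hand": 0.085},
    {"translation": [0,0,0.08],"dr": [0,0,-1.54],"hand": 0.085},
    {"translation": [0,0,0.08],"dr": [0,0,-1.54],"hand": 0.085},
    {"translation": [0,0,0.08],"dr": [0,0,-1.54],"hand": 0.085},
    {"translation": [0,0,0.08],"dr": [0,0,-1.54],"hand": 0.085},
    {"translation": [0,0,0.08],"dr": [0,0,-1.54],"hand": 0.085},
    {"translation": [0,0,0.08],"dr": [0,0,-1.54],"hand": 0.085},
    {"translation": [0,0,0.08],"dr": [0,0,-1.54],"hand": 0.085},
    {"translation": [0,0,0.08],"dr": [0,0,-1.54],"hand": 0.085},
    {"translation": [0,0,0.08],"dr": [0,0,-1.54],"hand": 0.085},
    {"translation": [0,0,0.08],"dr": [0,0,-1.54],"hand": 0.085},
    {"translation": [0,0,0.08],"dr": [0,0,-1.54],"hand": 0.085}
  ]
}}

```text
time: 6.07
tcp_pos: [0.5597, 0.3602, 0.2803]
tool_rot: [-0.0, 1.0, -0.002, -0.0]
wrist_force: [-0.4, 0.2, -0.3]
finger_gap: 0.0849
grip_force: 0.0
```

```bash
python3 - <<'E'
from h import *
import pickle
w=wrist();save(w['image'],'w2.png',None,1.4);pickle.dump(w,open('w2.pkl','wb'))
for k in ['leg_tab','chart_handle','leg_foot']:
  for d in finder.recognise(w,k)[:2]: print(k,round(d['p'],2),np.round(d['centre'],3),pix(w,d['centre']).round()*1.4)
print(pose()[0],pose()[2]['joint_pos'],pose()[1].as_matrix())
E
```

```text
leg_tab 0.64 [0.529 0.357 0.066] [396.2 282.8]
chart_handle 0.82 [0.49  0.355 0.085] [399.  337.4]
leg_foot 0.66 [0.525 0.358 0.069] [394.8 288.4]
[0.5598 0.3602 0.2803] [ 0.4764  0.5881  0.5425  1.5252  0.0001 -2.6618] [[ 1.     -0.0034  0.    ]
 [-0.0034 -1.      0.0001]
 [ 0.     -0.0001 -1.    ]]
```

View pics/w2.png

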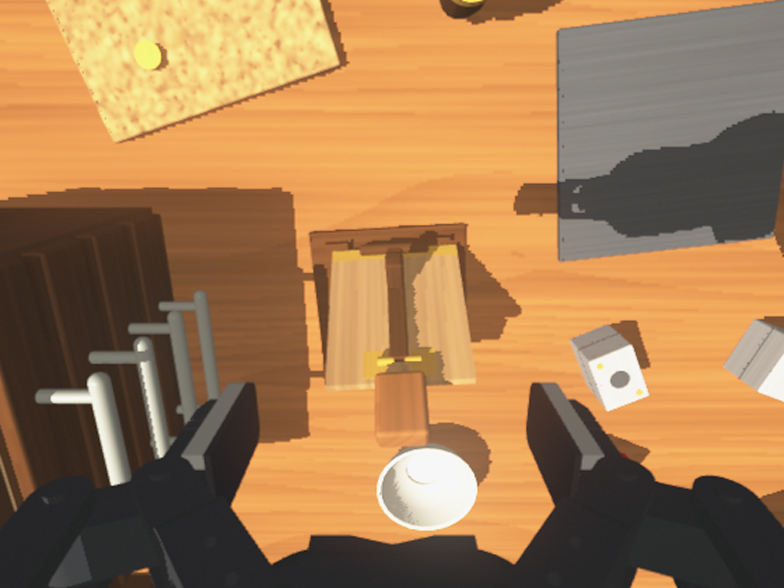

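Board back is at (325–475, 245–388), hinge brass at (398,360), leg up to the foot bar at y≈243. Enlarge to find the tab, and overlay a model fit.

```bash
cat >> h.py <<'E'
def chartT(x0,y0,yaw):
    """pose of chart (origin mid-face) parked; (x0,y0,.006)=bottom edge on the face"""
    s=np.radians(55);Rz=R.from_euler('z',yaw).as_matrix()
    ex=np.array([np.cos(s),0,-np.sin(s)]);ez=np.array([np.sin(s),0,np.cos(s)]);ey=np.cross(ez,ex)
    M=Rz@np.stack([ex,ey,ez],1);return M,np.array([x0,y0,.006])-M@[.065,0,0]
E
python3 - <<'E'
from h import *
import pickle
from scipy.optimize import least_squares
w=pickle.load(open('w2.pkl','rb'))
# back-face corners + handle (scaled px -> px)
obs=[((-.065,.055,.010),(475,382)),((-.065,-.055,.010),(325,388)),((.065,.055,.010),(458,245)),((.065,-.055,.010),(332,250)),((-.0645,-.018,.026),(376,373)),((-.0645,.018,.026),(426,375)),((-.1115,-.018,.026),(378,430)),((-.1115,.018,.026),(426,432))]
# sign of chart y: ey = ez x ex
def f(q):
    M,c=chartT(*q[:3]);return np.concatenate([pix(w,M@np.array(a)+c)-np.array(b)/1.4 for a,b in obs])
for sg in(1,-1):
    obs=[((a[0],sg*a[1],a[2]),b) for a,b in obs]
    r=least_squares(f,[.53,.36,0]);print(sg,r.x,np.abs(r.fun).max(),r.fun.round(1))
M,c=chartT(*r.x);print(M)
im=cv2.resize(w['image'][155:325,220:350],None,fx=4.5,fy=4.5,interpolation=cv2.INTER_CUBIC)
im=cv2.resize(w['image'][160:290,225:345],None,fx=4.5,fy=4.5,interpolation=cv2.INTER_CUBIC)
save(im,'c2.png')
E
```

```text
1 [ 0.4235  0.3544 -3.1311] 93.44984089880285 [  1.4 -18.9  -1.7 -21.9  -2.   93.4   7.5  90.9  -1.1   4.7  -0.3   2.8
  -4.9 -41.8   3.  -43.7]
-1 [0.536  0.357  0.0345] 5.776954127177362 [ 0.8 -2.1 -0.2 -2.8 -0.3  0.2  1.4 -0.1 -1.3 -0.9 -0.3 -3.6 -2.8  5.8
  3.   3.1]
[[ 0.5732 -0.0345  0.8187]
 [ 0.0198  0.9994  0.0283]
 [-0.8192  0.      0.5736]]
```

View pics/c2.png

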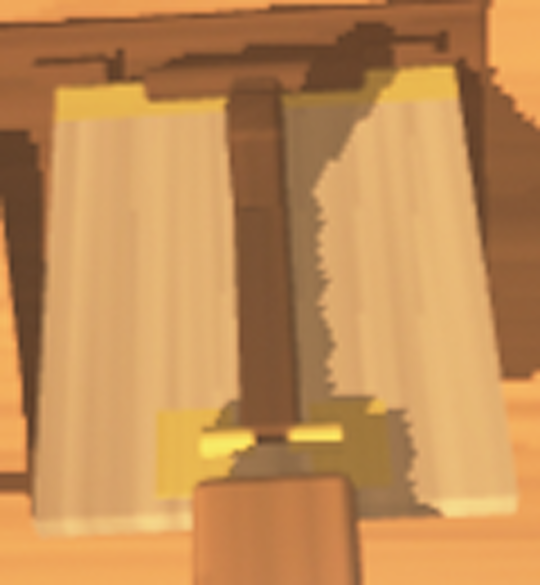

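```bash
python3 - <<'E'
from h import *
import pickle
w=pickle.load(open('w2.pkl','rb'))
M,c=chartT(.536,.357,.0345)
for z in(.019,.030,.049):
  for a in [(.012,-.007,z),(.012,.007,z),(.028,-.007,z),(.028,.007,z)]:
    print(a,((pix(w,M@np.array(a)+c)-[225,160])*4.5).round())
print('tabpt',M@[.02,0,.034]+c,'hinge',M@[-.05,0,.015]+c,'handle',M@[-.088,0,.013]+c)
E
```

```text
(0.012, -0.007, 0.019) [292. 209.]
(0.012, 0.007, 0.019) [236. 211.]
(0.028, -0.007, 0.019) [289. 159.]
(0.028, 0.007, 0.019) [235. 161.]
(0.012, -0.007, 0.03) [291. 182.]
(0.012, 0.007, 0.03) [234. 184.]
(0.028, -0.007, 0.03) [289. 132.]
(0.028, 0.007, 0.03) [233. 134.]
(0.012, -0.007, 0.049) [290. 132.]
(0.012, 0.007, 0.049) [231. 135.]
(0.028, -0.007, 0.049) [288.  81.]
(0.028, 0.007, 0.049) [230.  84.]
tabpt [0.538  0.3571 0.0624] hinge [0.4824 0.3551 0.1088] handle [0.4589 0.3543 0.1388]
```

The tab is a tall block on the leg itself (crop (260,80–205)); the model projection matches exactly. Going to grip it from above.

>>> {"api": "jog_arm", "payload": {
  "steps": [
    {"translation": [-0.01,0.003,0.04],"dr": [0,0,-0.038],"hand": 0.05},
    {"translation": [-0.017,0.003,0.08],"dr": [0,0,-0.038],"hand": 0.05},
    {"translation": [-0.017,0.003,0.12],"dr": [0,0,-0.038],"hand": 0.05},
    {"translation": [-0.017,0.003,0.15],"dr": [0,0,-0.038],"hand": 0.05},
    {"translation": [-0.017,0.003,0.17],"dr": [0,0,-0.038],"hand": 0.05},
    {"translation": [-0.017,0.003,0.19],"dr": [0,0,-0.038],"hand": 0.05},
    {"translation": [-0.017,0.003,0.21],"dr": [0,0,-0.038],"hand": 0.05},
    {"translation": [-0.017,0.003,0.225],"dr": [0,0,-0.038],"hand": 0.05},
    {"translation": [-0.017,0.003,0.233],"dr": [0,0,-0.038],"hand": 0.05},
    {"translation": [-0.017,0.003,0.233],"dr": [0,0,-0.038],"hand": 0.05}
  ]
}}

```text
time: 7.1
tcp_pos: [0.5412, 0.3563, 0.0451]
tool_rot: [0.001, 1.0, 0.018, -0.002]
wrist_force: [-0.3, 0.5, -0.4]
finger_gap: 0.0499
grip_force: 0.0
```

```bash
python3 - <<'E'
from h import *
w=wrist();save(w['image'],'w3.png',None,1.2)
go([.5429,.3573,.0468])
E
```

```text
move t [ 0.0008 -0.0005 -0.0002] dr [0. 0. 0.] rows 0.0 q [ 0.48  0.63  0.    0.94  0.   -2.69] t 7.15 F [ 0.8 -0.   0.4] gap 0.05 tcp [0.5422 0.3568 0.0466]
```

View pics/w3.png

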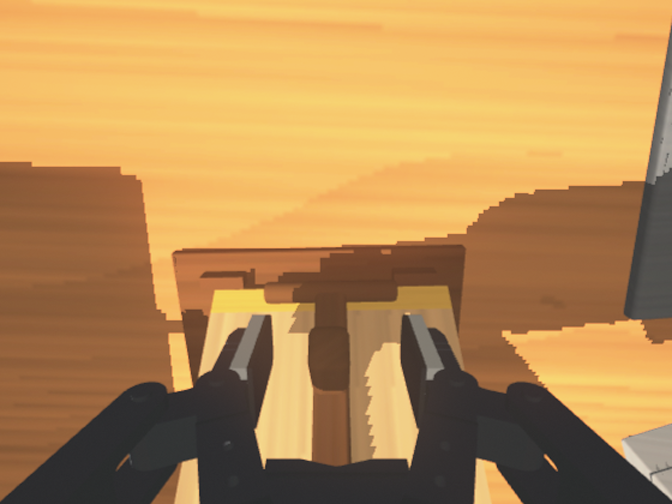

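The pads at x≈250 and 425 straddle the tab at (330,355). Close and swing.

>>> {"api": "jog_arm", "payload": {
  "grip_force": 40,
  "steps": [
    {"translation": [0,0,0],"dr": [0,0,0],"hand": 0.0},
    {"translation": [0,0,0],"dr": [0,0,0],"hand": 0.0},
    {"translation": [0,0,0],"dr": [0,0,0],"hand": 0.0},
    {"translation": [0,0,0],"dr": [0,0,0],"hand": 0.0},
    {"translation": [0,0,0],"dr": [0,0,0],"hand": 0.0},
    {"translation": [0,0,0],"dr": [0,0,0],"hand": 0.0},
    {"translation": [0,0,0],"dr": [0,0,0],"hand": 0.0},
    {"translation": [0,0,0],"dr": [0,0,0],"hand": 0.0}
  ]
}}

```text
time: 7.82
tcp_pos: [0.5441, 0.3577, 0.0489]
tool_rot: [-0.001, 1.0, 0.018, 0.001]
wrist_force: [1.5, 0.8, 6.1]
finger_gap: 0.0132
grip_force: 41.9
```

>>> {"api": "jog_arm", "payload": {
  "steps": [
    {"translation": [0.0033,0,-0.0051],"dr": [0,0,0],"hand": 0.0},
    {"translation": [0.0062,0,-0.0104],"dr": [0,0,0],"hand": 0.0},
    {"translation": [0.0085,0,-0.0158],"dr": [0,0,0],"hand": 0.0},
    {"translation": [0.0105,0,-0.0213],"dr": [0,0,0],"hand": 0.0},
    {"translation": [0.012,0,-0.027],"dr": [0,0,0],"hand": 0.0},
    {"translation": [0.013,0,-0.0327],"dr": [0,0,0],"hand": 0.0},
    {"translation": [0.0135,0,-0.0378],"dr": [0,0,0],"hand": 0.0},
    {"translation": [0.0137,0,-0.043],"dr": [0,0,0],"hand": 0.0},
    {"translation": [0.0135,0,-0.0482],"dr": [0,0,0],"hand": 0.0},
    {"translation": [0.013,0,-0.0533],"dr": [0,0,0],"hand": 0.0},
    {"translation": [0.012,0,-0.058],"dr": [0,0,0],"hand": 0.0},
    {"translation": [0.0112,0,-0.0622],"dr": [0,0,0],"hand": 0.0},
    {"translation": [0.0098,0,-0.0665],"dr": [0,0,0],"hand": 0.0},
    {"translation": [0.0083,0,-0.0708],"dr": [0,0,0],"hand": 0.0},
    {"translation": [0.0078,0,-0.072],"dr": [0,0,0],"hand": 0.0},
    {"translation": [0.0078,0,-0.072],"dr": [0,0,0],"hand": 0.0}
  ]
}}

```text
time: 9.15
tcp_pos: [0.5507, 0.3576, 0.1199]
tool_rot: [-0.0, 1.0, 0.018, 0.0]
wrist_force: [0.4, -0.3, -3.5]
finger_gap: 0.0133
grip_force: 40.7
```

```bash
python3 - <<'E'
from h import *
w=wrist();save(w['image'],'w4.png',None,1.2)
go([.5429,.3573,.0468])
E
```

```text
move t [-0.0077 -0.0001  0.0727] dr [0. 0. 0.] rows 1.8 q [ 0.48  0.59  0.13  1.11  0.   -2.7 ] t 9.2 F [ 0.3  0.9 -3.7] gap 0.0134 tcp [0.5506 0.3575 0.1195]
```

View pics/w4.png

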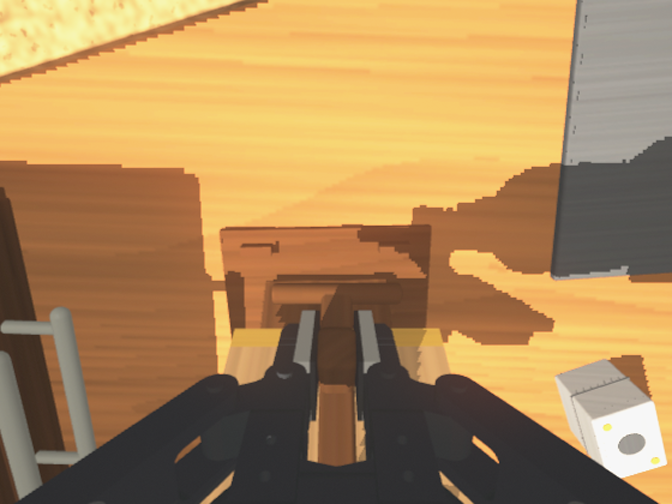

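>>> {"api": "jog_arm", "payload": {
  "steps": [
    {"translation": [-0.001,0,-0.002],"dr": [0,0,0],"hand": 0.0},
    {"translation": [-0.002,0,-0.004],"dr": [0,0,0],"hand": 0.0},
    {"translation": [-0.002,0,-0.004],"dr": [0,0,0],"hand": 0.0}
  ]
}}

```text
time: 9.45
tcp_pos: [0.5485, 0.3574, 0.1236]
tool_rot: [-0.0, 1.0, 0.018, 0.0]
wrist_force: [-0.5, 0.3, -3.3]
finger_gap: 0.013
grip_force: 40.7
```

>>> {"api": "jog_arm", "payload": {
  "steps": [
    {"translation": [0.002,0,0.002],"dr": [0,0,0],"hand": 0.0},
    {"translation": [0.003,0,0.004],"dr": [0,0,0],"hand": 0.0},
    {"translation": [0.003,0,0.004],"dr": [0,0,0],"hand": 0.03},
    {"translation": [0.003,0,0.004],"dr": [0,0,0],"hand": 0.04},
    {"translation": [0.003,0,0.004],"dr": [0,0,0],"hand": 0.04},
    {"translation": [0.003,0,0.004],"dr": [0,0,0],"hand": 0.04},
    {"translation": [0.003,0,-0.03],"dr": [0,0,0],"hand": 0.04},
    {"translation": [0.003,0,-0.07],"dr": [0,0,0],"hand": 0.06},
    {"translation": [0.003,0,-0.11],"dr": [0,0,0],"hand": 0.08},
    {"translation": [0.003,0,-0.15],"dr": [0,0,0],"hand": 0.08},
    {"translation": [0.003,0,-0.16],"dr": [0,0,0],"hand": 0.08},
    {"translation": [0.003,0,-0.16],"dr": [0,0,0],"hand": 0.08}
  ]
}}

```text
time: 10.45
tcp_pos: [0.5536, 0.3586, 0.289]
tool_rot: [-0.002, 1.0, 0.018, 0.004]
wrist_force: [0.1, 0.2, -0.8]
finger_gap: 0.08
grip_force: 0.0
```

```bash
python3 - <<'E'
from h import *
import pickle
w=wrist();pickle.dump(w,open('w5.pkl','wb'))
M,c=chartT(.536,.357,.0345)
im=cv2.resize(w['image'][120:330,180:420],None,fx=2.5,fy=2.5,interpolation=cv2.INTER_CUBIC)
P=lambda a:tuple(((pix(w,M@np.array(a)+c)-[180,120])*2.5).round().astype(int).tolist())
h=np.array([-.05,0,.015])
for th,col in((0.9,(0,0,255)),(1.0,(0,255,0)),):
    d=np.array([np.cos(th),0,np.sin(th)]);n=np.array([-np.sin(th),0,np.cos(th)])
    for y in(-.03,.03): cv2.circle(im,P(h+.11*d+[0,y,0]),3,col,-1)
    for y in(-.007,.007):
      for x in(.062,.078): cv2.circle(im,P(h+x*d+.034*n+[0,y,0]),2,col,-1)
for a in [(-.065,.055,.010),(-.065,-.055,.010),(.065,.055,.010),(.065,-.055,.010),(-.1115,.018,.026),(-.1115,-.018,.026)]: cv2.circle(im,P(a),3,(255,0,255),-1)
save(im,'w5.png')
go([.4589,.3543,.1388])
E
```

```text
move t [-0.0948  0.0008  0.1466] dr [0. 0. 0.] rows 4.4 q [ 0.48  0.57  0.52  1.52  0.   -2.7 ] t 10.5 F [-0.5 -0.8 -0.9] gap 0.0801 tcp [0.5529 0.3582 0.2859]
```

View pics/w5.png

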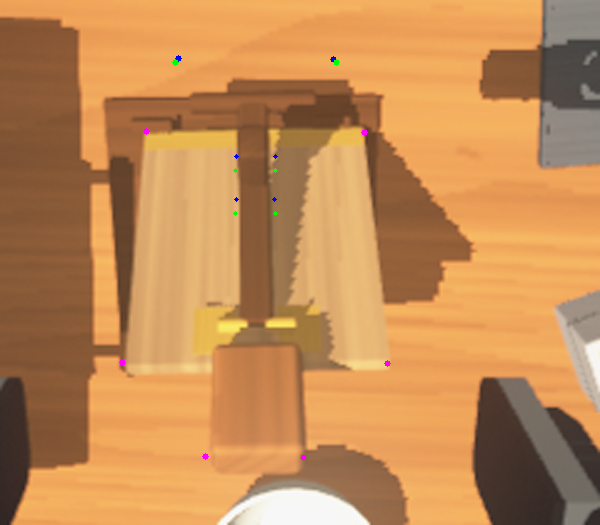

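```bash
python3 - <<'E'
from h import *
import pickle
w=pickle.load(open('w5.pkl','rb'))
M,c=chartT(.536,.357,.0345);h=np.array([-.05,0,.015])
P=lambda a:((pix(w,M@np.array(a)+c)-[180,120])*2.5).round()
for th in np.arange(0,1.01,.1):
    d=np.array([np.cos(th),0,np.sin(th)]);n=np.array([-np.sin(th),0,np.cos(th)])
    print(round(th,1),P(h+.11*d+[0,-.03,0]),P(h+.11*d+[0,.03,0]),'tabtop',P(h+.062*d+.034*n),P(h+.078*d+.034*n))
a=w['image'][120:330,180:420][20:140,40:170]
save(a,'c3.png',None,5)
E
```

```text
0.0 [315. 132.] [195. 132.] tabtop [255. 160.] [255. 132.]
0.1 [317. 117.] [193. 117.] tabtop [255. 157.] [255. 127.]
0.2 [318. 104.] [192. 104.] tabtop [255. 156.] [255. 123.]
0.3 [320.  92.] [190.  91.] tabtop [255. 156.] [255. 121.]
0.4 [322.  81.] [189.  81.] tabtop [255. 159.] [255. 121.]
0.5 [324.  72.] [187.  72.] tabtop [255. 163.] [255. 123.]
0.6 [326.  65.] [185.  65.] tabtop [255. 169.] [255. 128.]
0.7 [328.  61.] [183.  60.] tabtop [255. 177.] [255. 134.]
0.8 [330.  58.] [180.  58.] tabtop [255. 187.] [255. 144.]
0.9 [333.  59.] [178.  58.] tabtop [255. 199.] [255. 156.]
1.0 [336.  62.] [175.  62.] tabtop [255. 213.] [255. 170.]
```

View pics/c3.png

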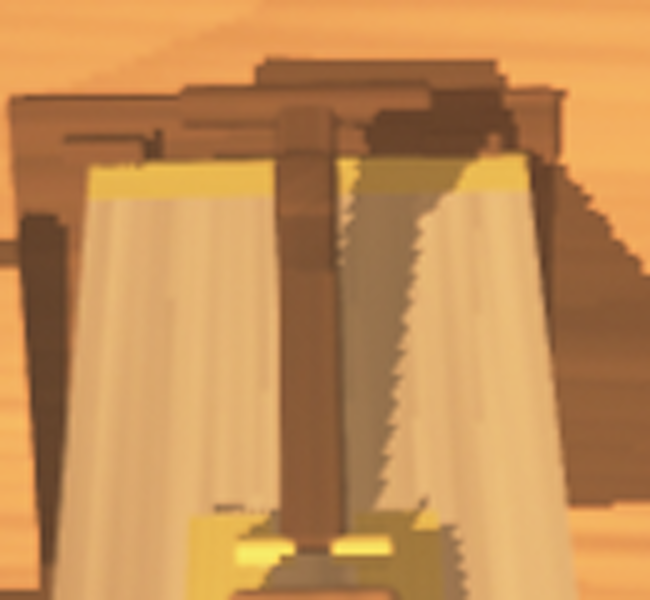

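The view shows the leg only about 0.2 rad open (foot bar at (305,105)): the firm grip kept the tab from turning in the pads, so the chart lifted and dropped back to its place. I regrip and turn the tool with the leg, in two stages.

>>> {"api": "jog_arm", "payload": {
  "grip_force": 25,
  "steps": [
    {"translation": [-0.003,0.001,0.04],"dr": [0,0,0],"hand": 0.045},
    {"translation": [-0.003,0.001,0.08],"dr": [0,0,0],"hand": 0.045},
    {"translation": [-0.003,0.001,0.12],"dr": [0,0,0],"hand": 0.045},
    {"translation": [-0.003,0.001,0.15],"dr": [0,0,0],"hand": 0.045},
    {"translation": [-0.003,0.001,0.18],"dr": [0,0,0],"hand": 0.045},
    {"translation": [-0.003,0.001,0.205],"dr": [0,0,0],"hand": 0.045},
    {"translation": [-0.003,0.001,0.22],"dr": [0,0,0],"hand": 0.045},
    {"translation": [-0.003,0.001,0.226],"dr": [0,0,0],"hand": 0.045},
    {"translation": [-0.003,0.001,0.226],"dr": [0,0,0],"hand": 0.045},
    {"translation": [-0.003,0.001,0.226],"dr": [0,0,0],"hand": 0.0},
    {"translation": [-0.003,0.001,0.226],"dr": [0,0,0],"hand": 0.0},
    {"translation": [-0.003,0.001,0.226],"dr": [0,0,0],"hand": 0.0},
    {"translation": [-0.003,0.001,0.226],"dr": [0,0,0],"hand": 0.0},
    {"translation": [-0.003,0.001,0.226],"dr": [0,0,0],"hand": 0.0},
    {"translation": [-0.003,0.001,0.226],"dr": [0,0,0],"hand": 0.0}
  ]
}}

```text
time: 11.75
tcp_pos: [0.5497, 0.3571, 0.0586]
tool_rot: [-0.001, 1.0, 0.018, 0.001]
wrist_force: [1.6, 1.0, 2.3]
finger_gap: 0.0132
grip_force: 29.8
```

>>> {"api": "jog_arm", "payload": {
  "steps": [
    {"translation": [0.0025,0,-0.0037],"dr": [0,0.052,0],"hand": 0.0},
    {"translation": [0.0047,0,-0.0074],"dr": [0,0.105,0],"hand": 0.0},
    {"translation": [0.0068,0,-0.0113],"dr": [0,0.157,0],"hand": 0.0},
    {"translation": [0.0087,0,-0.0152],"dr": [0,0.209,0],"hand": 0.0},
    {"translation": [0.0104,0,-0.0193],"dr": [0,0.262,0],"hand": 0.0},
    {"translation": [0.0119,0,-0.0234],"dr": [0,0.314,0],"hand": 0.0},
    {"translation": [0.0131,0,-0.0276],"dr": [0,0.367,0],"hand": 0.0},
    {"translation": [0.0141,0,-0.0318],"dr": [0,0.419,0],"hand": 0.0},
    {"translation": [0.0151,0,-0.0376],"dr": [0,0.489,0],"hand": 0.0},
    {"translation": [0.0151,0,-0.0376],"dr": [0,0.489,0],"hand": 0.0}
  ]
}}

```text
time: 12.58
tcp_pos: [0.5642, 0.3572, 0.0964]
tool_rot: [-0.005, 0.969, 0.018, 0.245]
wrist_force: [5.2, -1.3, -0.1]
finger_gap: 0.0142
grip_force: 29.4
```

```bash
python3 - <<'E'
from h import *
go([.5654,.3574,.0973],down(np.pi+.0345,0))
w=wrist();save(w['image'],'w6.png',None,1.2)
E
```

```text
move t [ 0.0015 -0.0001 -0.0002] dr [-0.0015 -0.4959  0.0021] rows 4.1 q [ 0.58  0.35 -0.48  0.31 -0.25 -2.65] t 12.58 F [ 5.2 -1.3 -0.1] gap 0.0142 tcp [0.5642 0.3572 0.0964]
```

View pics/w6.png

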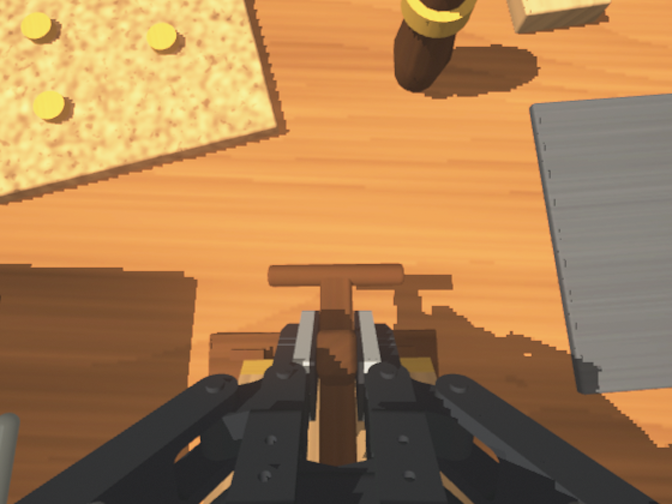

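>>> {"api": "jog_arm", "payload": {
  "steps": [
    {"translation": [0,0,0],"dr": [0,0,0],"hand": 0.045},
    {"translation": [0,0,0],"dr": [0,0,0],"hand": 0.045},
    {"translation": [0,0,0],"dr": [0,0,0],"hand": 0.045},
    {"translation": [0,0,-0.03],"dr": [0,0,0],"hand": 0.045},
    {"translation": [0,0,-0.06],"dr": [0,0,0],"hand": 0.045},
    {"translation": [0.02,0,-0.056],"dr": [0,-0.12,0],"hand": 0.045},
    {"translation": [0.02,0,-0.056],"dr": [0,-0.24,0],"hand": 0.045},
    {"translation": [0.02,0,-0.056],"dr": [0,-0.36,0],"hand": 0.045},
    {"translation": [0.02,0,-0.056],"dr": [0,-0.49,0],"hand": 0.045},
    {"translation": [0.02,0,-0.056],"dr": [0,-0.49,0],"hand": 0.045},
    {"translation": [0.006,0,-0.029],"dr": [0,-0.49,0],"hand": 0.045},
    {"translation": [-0.009,0,-0.002],"dr": [0,-0.49,0],"hand": 0.045},
    {"translation": [-0.009,0,-0.002],"dr": [0,-0.49,0],"hand": 0.045},
    {"translation": [-0.009,0,-0.002],"dr": [0,-0.49,0],"hand": 0.0},
    {"translation": [-0.009,0,-0.002],"dr": [0,-0.49,0],"hand": 0.0},
    {"translation": [-0.009,0,-0.002],"dr": [0,-0.49,0],"hand": 0.0},
    {"translation": [-0.009,0,-0.002],"dr": [0,-0.49,0],"hand": 0.0},
    {"translation": [-0.009,0,-0.002],"dr": [0,-0.49,0],"hand": 0.0},
    {"translation": [-0.009,0,-0.002],"dr": [0,-0.49,0],"hand": 0.0}
  ]
}}

```text
time: 14.22
tcp_pos: [0.5555, 0.3572, 0.0942]
tool_rot: [-0.001, 1.0, 0.018, 0.001]
wrist_force: [-1.3, 0.7, 4.7]
finger_gap: 0.0136
grip_force: 29.1
```

>>> {"api": "jog_arm", "payload": {
  "steps": [
    {"translation": [0.0005,0,-0.0032],"dr": [0,0.044,0],"hand": 0.0},
    {"translation": [0.001,0,-0.0065],"dr": [0,0.087,0],"hand": 0.0},
    {"translation": [0.0013,0,-0.0097],"dr": [0,0.131,0],"hand": 0.0},
    {"translation": [0.0014,0,-0.0129],"dr": [0,0.175,0],"hand": 0.0},
    {"translation": [0.0014,0,-0.0162],"dr": [0,0.218,0],"hand": 0.0},
    {"translation": [0.0013,0,-0.0194],"dr": [0,0.262,0],"hand": 0.0},
    {"translation": [0.001,0,-0.0226],"dr": [0,0.305,0],"hand": 0.0},
    {"translation": [0.0006,0,-0.0258],"dr": [0,0.349,0],"hand": 0.0},
    {"translation": [0.0006,0,-0.0258],"dr": [0,0.349,0],"hand": 0.0}
  ]
}}

```text
time: 14.97
tcp_pos: [0.5558, 0.3573, 0.1198]
tool_rot: [-0.004, 0.984, 0.018, 0.175]
wrist_force: [2.9, -0.0, -1.4]
finger_gap: 0.0134
grip_force: 28.2
```

```bash
python3 - <<'E'
from h import *
o=pose()[2];print(o['wrist_force'],o['wrist_torque'],o['tcp_pos'],o['finger_gap'])
E
```

```text
[ 2.9224 -0.0089 -1.3862] [ 0.01   -0.2127  0.1283] [0.5558 0.3573 0.1198] 0.013423597570781771
```

>>> {"api": "jog_arm", "payload": {
  "steps": [
    {"translation": [0.0004,0,-0.0025],"dr": [0,0.035,0],"hand": 0.0},
    {"translation": [0.0008,0,-0.0051],"dr": [0,0.07,0],"hand": 0.0},
    {"translation": [0.0008,0,-0.0051],"dr": [0,0.07,0],"hand": 0.0}
  ]
}}

```text
time: 15.22
tcp_pos: [0.5545, 0.3569, 0.124]
tool_rot: [-0.004, 0.978, 0.018, 0.208]
wrist_force: [1.6, -0.5, 0.4]
finger_gap: 0.0136
grip_force: 28.5
```

```bash
python3 - <<'E'
from h import *
o=pose()[2];print(o['wrist_force'],o['wrist_torque'],o['tcp_pos'],o['finger_gap'])
E
```

```text
[ 1.5819 -0.4856  0.4476] [-0.0513  0.1641  0.0617] [0.5545 0.3569 0.124 ] 0.01355855021175501
```

>>> {"api": "jog_arm", "payload": {
  "steps": [
    {"translation": [0,0,0],"dr": [0,0,0],"hand": 0.045},
    {"translation": [0,0,0],"dr": [0,0,0],"hand": 0.045},
    {"translation": [0,0,0],"dr": [0,0,0],"hand": 0.045},
    {"translation": [0,0,-0.03],"dr": [0,0,0],"hand": 0.045},
    {"translation": [0,0,-0.07],"dr": [0,0,0],"hand": 0.045},
    {"translation": [0.02,0,-0.1],"dr": [0,-0.12,0],"hand": 0.08},
    {"translation": [0.04,0,-0.13],"dr": [0,-0.24,0],"hand": 0.08},
    {"translation": [0.064,0,-0.149],"dr": [0,-0.36,0],"hand": 0.08},
    {"translation": [0.064,0,-0.149],"dr": [0,-0.419,0],"hand": 0.08},
    {"translation": [0.064,0,-0.149],"dr": [0,-0.419,0],"hand": 0.08},
    {"translation": [0.064,0,-0.149],"dr": [0,-0.419,0],"hand": 0.08}
  ]
}}

```text
time: 16.13
tcp_pos: [0.5565, 0.3557, 0.2844]
tool_rot: [0.001, 1.0, 0.016, -0.003]
wrist_force: [1.3, -0.7, -0.6]
finger_gap: 0.0799
grip_force: 0.0
```

```bash
python3 - <<'E'
from h import *
import pickle
w=wrist();pickle.dump(w,open('w7.pkl','wb'))
M,c=chartT(.536,.357,.0345)
im=cv2.resize(w['image'][100:330,180:420],None,fx=2.5,fy=2.5,interpolation=cv2.INTER_CUBIC)
P=lambda a:tuple(((pix(w,M@np.array(a)+c)-[180,100])*2.5).round().astype(int).tolist())
h=np.array([-.05,0,.015])
for th,col in((0.85,(255,0,0)),(1.0,(0,255,0)),):
    d=np.array([np.cos(th),0,np.sin(th)]);n=np.array([-np.sin(th),0,np.cos(th)])
    for y in(-.03,.03): cv2.circle(im,P(h+.11*d+[0,y,0]),3,col,-1)
    for y in(-.007,.007):
      for x in(.062,.078): cv2.circle(im,P(h+x*d+.034*n+[0,y,0]),2,col,-1)
for a in [(-.065,.055,.010),(-.065,-.055,.010),(.065,.055,.010),(.065,-.055,.010),(-.1115,.018,.026),(-.1115,-.018,.026)]: cv2.circle(im,P(a),3,(255,0,255),-1)
save(im,'w7.png');go([.55,.357,.28])
E
```

```text
move t [-0.0059 -0.0008  0.0035] dr [0. 0. 0.] rows 0.2 q [ 0.47  0.58  0.53  1.53  0.   -2.7 ] t 16.18 F [-0.3  0.8  0.4] gap 0.08 tcp [0.5559 0.3564 0.2835]
```

View pics/w7.png

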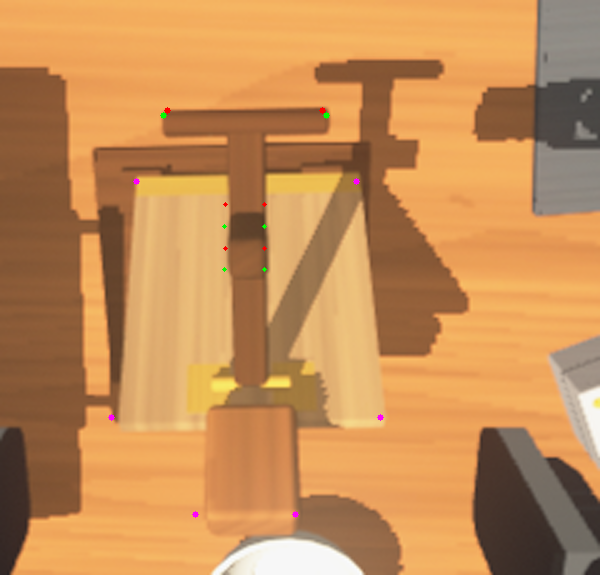

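Leg is fully open (foot bar (245,121), tab top past the 1.0 rad marks). Now flip the tool half round and go to the handle.

>>> {"api": "jog_arm", "payload": {
  "steps": [
    {"translation": [-0.06,0,-0.02],"dr": [0,0,1.6],"hand": 0.07},
    {"translation": [-0.12,0,-0.02],"dr": [0,0,1.6],"hand": 0.07},
    {"translation": [-0.12,0,-0.02],"dr": [0,0,1.6],"hand": 0.07},
    {"translation": [-0.12,0,-0.02],"dr": [0,0,1.6],"hand": 0.07},
    {"translation": [-0.12,0,-0.02],"dr": [0,0,1.6],"hand": 0.07},
    {"translation": [-0.12,0,-0.02],"dr": [0,0,1.6],"hand": 0.07},
    {"translation": [-0.12,0,-0.02],"dr": [0,0,1.6],"hand": 0.07},
    {"translation": [-0.12,0,-0.02],"dr": [0,0,1.6],"hand": 0.07},
    {"translation": [-0.12,0,-0.02],"dr": [0,0,1.6],"hand": 0.07},
    {"translation": [-0.12,0,-0.02],"dr": [0,0,1.6],"hand": 0.07},
    {"translation": [-0.12,0,-0.02],"dr": [0,0,1.6],"hand": 0.07},
    {"translation": [-0.12,0,-0.02],"dr": [0,0,1.6],"hand": 0.07},
    {"translation": [-0.12,0,-0.02],"dr": [0,0,1.6],"hand": 0.07},
    {"translation": [-0.12,0,-0.02],"dr": [0,0,1.6],"hand": 0.07}
  ]
}}

```text
time: 17.35
tcp_pos: [0.4311, 0.3518, 0.3049]
tool_rot: [-0.0, 0.709, -0.705, -0.0]
wrist_force: [-0.0, -0.6, 0.3]
finger_gap: 0.07
grip_force: 0.0
```

```bash
python3 - <<'E'
from h import *
p,Rc,o=pose();e=(down(.0345).inv()*Rc).as_rotvec();print(e)
M,c=chartT(.536,.357,.0345);G=M@[-.095,0,.013]+c
Rt=down(.0345,np.radians(50));d=Rt.apply([0,0,1]);print(G,d)
go(G+(.019-.09)*d,Rt)
E
```

```text
[-0.0002 -0.0002 -1.543 ]
[0.4549 0.3542 0.1445] [ 0.7656  0.0264 -0.6428]
move t [-0.0007  0.0305  0.1148] dr [ 0.6697 -0.6881  1.4355] rows 14.4 q [ 0.57  0.33  0.21  1.44  0.   -1.01] t 17.35 F [-0.  -0.6  0.3] gap 0.07 tcp [0.4311 0.3518 0.3049]
```

>>> {"api": "jog_arm", "payload": {
  "steps": [
    {"translation": [0,0.03,0],"dr": [0.67,-0.688,1.436],"hand": 0.07},
    {"translation": [0,0.03,0],"dr": [0.67,-0.688,1.436],"hand": 0.07},
    {"translation": [0,0.03,0],"dr": [0.67,-0.688,1.436],"hand": 0.07},
    {"translation": [0,0.03,0],"dr": [0.67,-0.688,1.436],"hand": 0.07},
    {"translation": [0,0.03,0],"dr": [0.67,-0.688,1.436],"hand": 0.07},
    {"translation": [0,0.03,0],"dr": [0.67,-0.688,1.436],"hand": 0.07},
    {"translation": [0,0.03,0],"dr": [0.67,-0.688,1.436],"hand": 0.07},
    {"translation": [0,0.03,0],"dr": [0.67,-0.688,1.436],"hand": 0.07},
    {"translation": [0,0.03,0],"dr": [0.67,-0.688,1.436],"hand": 0.07},
    {"translation": [0,0.03,0.03],"dr": [0.67,-0.688,1.436],"hand": 0.07},
    {"translation": [0,0.03,0.06],"dr": [0.67,-0.688,1.436],"hand": 0.07},
    {"translation": [0,0.03,0.09],"dr": [0.67,-0.688,1.436],"hand": 0.07},
    {"translation": [0,0.03,0.115],"dr": [0.67,-0.688,1.436],"hand": 0.07},
    {"translation": [0,0.03,0.115],"dr": [0.67,-0.688,1.436],"hand": 0.07},
    {"translation": [0,0.03,0.115],"dr": [0.67,-0.688,1.436],"hand": 0.07},
    {"translation": [0,0.03,0.115],"dr": [0.67,-0.688,1.436],"hand": 0.07},
    {"translation": [0,0.03,0.115],"dr": [0.67,-0.688,1.436],"hand": 0.07}
  ]
}}

```text
time: 18.77
tcp_pos: [0.4027, 0.3524, 0.1921]
tool_rot: [0.423, -0.017, 0.906, 0.008]
wrist_force: [0.6, -0.8, 0.4]
finger_gap: 0.0701
grip_force: 0.0
```

```bash
python3 - <<'E'
from h import *
M,c=chartT(.536,.357,.0345);G=M@[-.095,0,.013]+c
Rt=down(.0345,np.radians(50));d=Rt.apply([0,0,1])
go(G+.019*d,Rt)
w=wrist()
for d in finder.recognise(w,'chart_handle')[:2]+finder.recognise(w,'chart')[:2]: print(round(d['p'],2),np.round(d['centre'],3),pix(w,d['centre']).round())
for a in [(-.1115,.018,.026),(-.1115,-.018,.026),(-.1115,.018,0),(-.1115,-.018,0),(-.065,.055,.0),(-.065,-.055,.0)]: print(a,pix(w,M@np.array(a)+c).round())
save(w['image'],'w8.png',None,1.2)
E
```

```text
move t [ 0.0029 -0.0002  0.0896] dr [0.0025 0.0003 0.0015] rows 2.2 q [ 0.96 -0.   -0.9   0.05 -0.65  0.7 ] t 18.77 F [ 0.6 -0.8  0.4] gap 0.0701 tcp [0.4027 0.3524 0.1921]
0.56 [0.459 0.352 0.116] [277. 183.]
0.61 [0.462 0.351 0.116] [275. 185.]
(-0.1115, 0.018, 0.026) [308. 250.]
(-0.1115, -0.018, 0.026) [253. 250.]
(-0.1115, 0.018, 0) [310. 217.]
(-0.1115, -0.018, 0) [251. 217.]
(-0.065, 0.055, 0.0) [356. 180.]
(-0.065, -0.055, 0.0) [204. 180.]
```

```bash
python3 - <<'E'
import cv2,numpy as np
a=cv2.imread('pics/w8.png');a=cv2.resize(a,(560,420))
for r in (225,235): print(r,[(c,*a[r,c].tolist()) for c in range(225,340,4)])
E
```

```text
225 [(225, 117, 174, 226), (229, 144, 203, 241), (233, 142, 199, 241), (237, 57, 82, 119), (241, 56, 81, 118), (245, 56, 80, 116), (249, 71, 114, 173), (253, 94, 163, 236), (257, 94, 164, 237), (261, 94, 162, 236), (265, 97, 169, 240), (269, 99, 172, 242), (273, 101, 174, 242), (277, 96, 169, 240), (281, 95, 167, 238), (285, 99, 175, 242), (289, 99, 176, 243), (293, 97, 170, 240), (297, 95, 167, 238), (301, 99, 172, 241), (305, 108, 179, 242), (309, 107, 181, 243), (313, 109, 182, 243), (317, 109, 181, 243), (321, 109, 181, 243), (325, 103, 179, 244), (329, 105, 181, 244), (333, 104, 181, 244), (337, 104, 181, 244)]
235 [(225, 183, 223, 237), (229, 184, 223, 238), (233, 70, 128, 171), (237, 79, 157, 211), (241, 85, 171, 223), (245, 88, 183, 232), (249, 70, 112, 163), (253, 91, 155, 229), (257, 98, 171, 240), (261, 98, 173, 242), (265, 102, 175, 243), (269, 97, 170, 240), (273, 96, 166, 238), (277, 100, 174, 242), (281, 99, 174, 242), (285, 97, 169, 239), (289, 96, 167, 238), (293, 100, 174, 242), (297, 99, 173, 242), (301, 100, 176, 243), (305, 158, 197, 220), (309, 183, 222, 237), (313, 182, 222, 237), (317, 182, 221, 237), (321, 182, 222, 237), (325, 183, 223, 237), (329, 183, 223, 237), (333, 183, 223, 238), (337, 182, 222, 237)]
```

>>> {"api": "jog_arm", "payload": {
  "grip_force": 100,
  "steps": [
    {"translation": [0.003,-0.002,0.03],"dr": [0,0,0],"hand": 0.07},
    {"translation": [0.003,-0.002,0.06],"dr": [0,0,0],"hand": 0.07},
    {"translation": [0.003,-0.002,0.08],"dr": [0,0,0],"hand": 0.07},
    {"translation": [0.003,-0.002,0.09],"dr": [0,0,0],"hand": 0.07},
    {"translation": [0.003,-0.002,0.09],"dr": [0,0,0],"hand": 0.07},
    {"translation": [0.003,-0.002,0.09],"dr": [0,0,0],"hand": 0.0},
    {"translation": [0.003,-0.002,0.09],"dr": [0,0,0],"hand": 0.0},
    {"translation": [0.003,-0.002,0.09],"dr": [0,0,0],"hand": 0.0},
    {"translation": [0.003,-0.002,0.09],"dr": [0,0,0],"hand": 0.0},
    {"translation": [0.003,-0.002,0.09],"dr": [0,0,0],"hand": 0.0},
    {"translation": [0.003,-0.002,0.09],"dr": [0,0,0],"hand": 0.0},
    {"translation": [0.003,-0.002,0.09],"dr": [0,0,0],"hand": 0.0}
  ]
}}

```text
time: 19.92
tcp_pos: [0.4696, 0.3528, 0.1318]
tool_rot: [0.423, -0.016, 0.906, 0.008]
wrist_force: [-5.5, -2.0, 6.5]
finger_gap: 0.0351
grip_force: 99.0
```

```bash
python3 - <<'E'
from h import *
p,Rc,o=pose();go(p+[0,0,.2]);print(o['grip_force'],o['wrist_torque'])
# slate corners from top & scene images: grey mask
for n in('top','scene'):
    t=read_camera(n);im=t['image'].astype(int)
    m=((im.max(2)-im.min(2)<14)&(im.max(2)<120)&(im.min(2)>40)).astype(np.uint8)
    m=cv2.morphologyEx(m,cv2.MORPH_CLOSE,np.ones((5,5)))
    k,l,s,cc=cv2.connectedComponentsWithStats(m);u,v=pix(t,[.635,.13,.008])
    i=l[int(v),int(u)];print(n,(u,v),i,s[i])
    ct=max(cv2.findContours((l==i).astype(np.uint8),0,2)[0],key=cv2.contourArea)
    r=cv2.minAreaRect(ct);b=cv2.boxPoints(r);W=np.array([ray(t,*q,.008) for q in b]);print(W[:,:2].round(4).tolist(),W.mean(0).round(4))
E
```

```text
move t [-0.1534  0.0002 -0.1284] dr [0. 0. 0.] rows 5.0 q [ 0.83  0.18 -0.94 -0.25 -0.58  0.58] t 19.92 F [-5.5 -2.   6.5] gap 0.0351 tcp [0.4696 0.3528 0.1318]
98.9823317527771 [-0.0473  0.4322 -0.0654]
top (np.float64(232.81191404752963), np.float64(179.38463872675538)) 4 [ 199  144   74   73 4462]
[[0.7157, 0.2316], [0.7374, 0.0414], [0.5523, 0.0206], [0.5314, 0.2065]] [0.6342 0.125  0.008 ]
scene (np.float64(283.1975867123949), np.float64(270.99341077797106)) 102 [ 238  232   89   80 3036]
[[0.7373, 0.0418], [0.5359, 0.0078], [0.5358, 0.208], [0.7255, 0.2302]] [0.6336 0.122  0.008 ]
```

>>> {"api": "jog_arm", "payload": {
  "steps": [
    {"translation": [-0.012,0,-0.01],"dr": [0,0,0],"hand": 0.0},
    {"translation": [-0.023,0,-0.019],"dr": [0,0,0],"hand": 0.0},
    {"translation": [-0.038,0,-0.032],"dr": [0,0,0],"hand": 0.0},
    {"translation": [-0.061,0,-0.051],"dr": [0,0.1,0],"hand": 0.0},
    {"translation": [-0.084,0,-0.07],"dr": [0,0.2,0],"hand": 0.0},
    {"translation": [-0.115,0,-0.096],"dr": [0,0.3,0],"hand": 0.0},
    {"translation": [-0.13,0,-0.11],"dr": [0,0.4,0],"hand": 0.0},
    {"translation": [-0.14,0,-0.117],"dr": [0,0.5,0],"hand": 0.0},
    {"translation": [-0.14,0,-0.117],"dr": [0,0.5,0],"hand": 0.0},
    {"translation": [-0.14,0,-0.117],"dr": [0,0.5,0],"hand": 0.0}
  ]
}}

```text
time: 20.85
tcp_pos: [0.4729, 0.3525, 0.3189]
tool_rot: [0.185, -0.016, 0.983, 0.004]
wrist_force: [1.5, 1.5, -3.2]
finger_gap: 0.0351
grip_force: 101.4
```

```bash
cat >> h.py <<'E'
def slate_goal(dz=0,ex=-.06,lean=27,S=(.634,.124),yaw=.113,pg=(.4696,.3528,.1318),qg=(.423,-.016,.906,.008)):
    """tool pose that puts the held chart standing on the slate, dz above"""
    M,c=chartT(.536,.355,.0345)
    Rg=R.from_quat([qg[1],qg[2],qg[3],qg[0]]).as_matrix()
    A=M.T@Rg; b=M.T@(np.array(pg)-c)      # tool in chart
    l=np.radians(lean);Rz=R.from_euler('z',yaw).as_matrix()
    X=Rz@[-np.sin(l),0,-np.cos(l)];Z=Rz@[np.cos(l),0,-np.sin(l)];D=np.stack([X,np.cross(Z,X),Z],1)
    e=np.array([*S,.012+dz])+Rz@[ex,0,0];o=e-D@[.065,0,0]
    return o+D@b,R.from_matrix(D@A)
E
python3 - <<'E'
from h import *
P,Q=slate_goal(.12);print(P,Q.apply([0,0,1]));go(P,Q)
E
```

```text
[0.6537 0.1263 0.2497] [-0.2058 -0.0218 -0.9783]
move t [-0.1365 -0.232   0.1273] dr [-0.0064  0.5814 -0.0816] rows 7.4 q [ 0.64  0.13 -0.09  1.04 -0.21  0.58] t 20.85 F [ 1.5  1.5 -3.2] gap 0.0351 tcp [0.4729 0.3525 0.3189]
```

>>> {"api": "jog_arm", "payload": {
  "steps": [
    {"translation": [0,-0.04,0],"dr": [0,0.05,0],"hand": 0.0},
    {"translation": [0,-0.08,0],"dr": [0,0.1,0],"hand": 0.0},
    {"translation": [-0.02,-0.12,0],"dr": [0,0.2,-0.02],"hand": 0.0},
    {"translation": [-0.05,-0.16,0.02],"dr": [0,0.3,-0.04],"hand": 0.0},
    {"translation": [-0.08,-0.19,0.05],"dr": [0,0.4,-0.06],"hand": 0.0},
    {"translation": [-0.11,-0.22,0.09],"dr": [0,0.5,-0.082],"hand": 0.0},
    {"translation": [-0.1365,-0.232,0.127],"dr": [-0.006,0.581,-0.082],"hand": 0.0},
    {"translation": [-0.1365,-0.232,0.127],"dr": [-0.006,0.581,-0.082],"hand": 0.0},
    {"translation": [-0.1365,-0.232,0.127],"dr": [-0.006,0.581,-0.082],"hand": 0.0},
    {"translation": [-0.1365,-0.232,0.127],"dr": [-0.006,0.581,-0.082],"hand": 0.0}
  ]
}}

```text
time: 21.68
tcp_pos: [0.6541, 0.1236, 0.2327]
tool_rot: [-0.109, -0.056, 0.992, -0.008]
wrist_force: [-0.8, 0.3, -3.7]
finger_gap: 0.035
grip_force: 102.5
```

```bash
python3 - <<'E'
from h import *
P,Q=slate_goal(.0);go(P,Q)
s=read_camera('scene');t=read_camera('top');w=wrist()
a=cv2.resize(s['image'][180:330,200:400],(560,420));b=cv2.resize(t['image'][100:250,150:350],(400,300));
c=cv2.resize(w['image'],(400,300))[:, :240]
im=np.zeros((600,800,3),np.uint8);im[:420,:560]=a;im[:300,560:800]=cv2.resize(t['image'][110:260,190:310],(240,300));im[300:600,560:800]=c
save(im,'m1.png')
E
```

```text
move t [-0.0223  0.0031  0.1005] dr [-0.0054 -0.0106 -0.0004] rows 2.6 q [ 0.1   0.87  0.92  1.84 -0.01 -0.02] t 21.68 F [-0.8  0.3 -3.7] gap 0.035 tcp [0.6541 0.1236 0.2327]
```

View pics/m1.png

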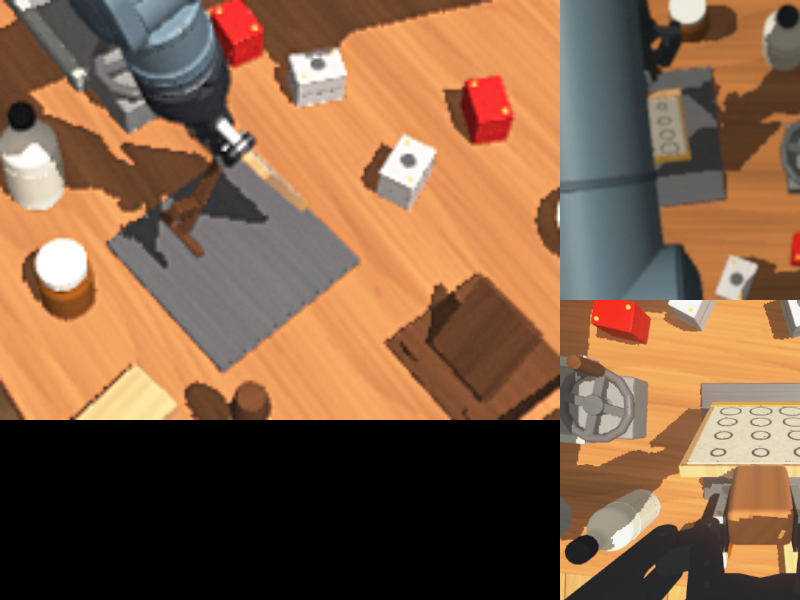

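Chart hangs over the slate with open leg (leg foot at (185,245) in the scene part) and the printed face towards the robot (wrist part, (760,430)). Lower it.

>>> {"api": "jog_arm", "payload": {
  "steps": [
    {"translation": [-0.008,0.003,0.035],"dr": [-0.005,-0.01,0],"hand": 0.0},
    {"translation": [-0.015,0.003,0.065],"dr": [-0.005,-0.01,0],"hand": 0.0},
    {"translation": [-0.019,0.003,0.085],"dr": [-0.005,-0.01,0],"hand": 0.0},
    {"translation": [-0.021,0.003,0.095],"dr": [-0.005,-0.01,0],"hand": 0.0},
    {"translation": [-0.021,0.003,0.095],"dr": [-0.005,-0.01,0],"hand": 0.0},
    {"translation": [-0.021,0.003,0.095],"dr": [-0.005,-0.01,0],"hand": 0.0}
  ]
}}

```text
time: 22.33
tcp_pos: [0.6507, 0.1305, 0.1485]
tool_rot: [-0.099, -0.058, 0.993, -0.004]
wrist_force: [0.0, -0.7, -2.5]
finger_gap: 0.0348
grip_force: 102.4
```

>>> {"api": "jog_arm", "payload": {
  "steps": [
    {"translation": [-0.0004,0,0.002],"dr": [0,0,0],"hand": 0.0},
    {"translation": [-0.0008,0,0.004],"dr": [0,0,0],"hand": 0.0},
    {"translation": [-0.0008,0,0.004],"dr": [0,0,0],"hand": 0.0}
  ]
}}

```text
time: 22.58
tcp_pos: [0.6523, 0.1297, 0.144]
tool_rot: [-0.098, -0.057, 0.993, -0.004]
wrist_force: [0.0, 0.1, -3.3]
finger_gap: 0.0345
grip_force: 102.4
```

```bash
python3 - <<'E'
from h import *
P,Q=slate_goal(.0);go(P,Q);print(pose()[2]['wrist_torque'])
E
```

```text
move t [-0.0038 -0.0036  0.0138] dr [0.0018 0.0115 0.0028] rows 0.4 q [ 0.1   0.81  0.57  1.53  0.   -0.02] t 22.58 F [ 0.   0.1 -3.3] gap 0.0345 tcp [0.6523 0.1297 0.144 ]
[-0.0105 -0.4161 -0.0088]
```

>>> {"api": "jog_arm", "payload": {
  "steps": [
    {"translation": [-0.002,-0.002,0.004],"dr": [0,0.01,0],"hand": 0.0},
    {"translation": [-0.003,-0.003,0.008],"dr": [0,0.011,0],"hand": 0.0},
    {"translation": [-0.003,-0.003,0.01],"dr": [0,0.011,0],"hand": 0.0},
    {"translation": [-0.003,-0.003,0.01],"dr": [0,0.011,0],"hand": 0.0}
  ]
}}

```text
time: 22.92
tcp_pos: [0.6543, 0.1264, 0.1338]
tool_rot: [-0.103, -0.057, 0.993, -0.004]
wrist_force: [1.1, 0.3, 4.8]
finger_gap: 0.0351
grip_force: 103.7
```

>>> {"api": "jog_arm", "payload": {
  "steps": [
    {"translation": [-0.0005,0,0.002],"dr": [0,0,0],"hand": 0.0},
    {"translation": [-0.0005,0,0.002],"dr": [0,0,0],"hand": 0.0}
  ]
}}

```text
time: 23.08
tcp_pos: [0.6554, 0.1267, 0.1332]
tool_rot: [-0.102, -0.057, 0.993, -0.004]
wrist_force: [2.4, 1.4, 9.9]
finger_gap: 0.0347
grip_force: 104.7
```

>>> {"api": "jog_arm", "payload": {
  "steps": [
    {"translation": [-0.0005,0,0.002],"dr": [0,0,0],"hand": 0.0},
    {"translation": [-0.0005,0,0.002],"dr": [0,0,0],"hand": 0.0}
  ]
}}

```text
time: 23.25
tcp_pos: [0.6559, 0.1268, 0.1329]
tool_rot: [-0.101, -0.057, 0.993, -0.004]
wrist_force: [2.1, 1.4, 15.6]
finger_gap: 0.0349
grip_force: 105.5
```

>>> {"api": "jog_arm", "payload": {
  "steps": [
    {"translation": [0,0,-0.002],"dr": [0,0,0],"hand": 0.0},
    {"translation": [0,0,-0.002],"dr": [0,0,0],"hand": 0.045},
    {"translation": [0,0,-0.002],"dr": [0,0,0],"hand": 0.055},
    {"translation": [0,0,-0.002],"dr": [0,0,0],"hand": 0.065},
    {"translation": [0,0,-0.002],"dr": [0,0,0],"hand": 0.065},
    {"translation": [0,0,-0.002],"dr": [0,0,0],"hand": 0.065},
    {"translation": [0,0,-0.002],"dr": [0,0,0],"hand": 0.065},
    {"translation": [0,0,-0.02],"dr": [0,0,0],"hand": 0.065},
    {"translation": [0,0,-0.04],"dr": [0,0,0],"hand": 0.065},
    {"translation": [0,0,-0.07],"dr": [0,0,0],"hand": 0.065},
    {"translation": [0,0,-0.1],"dr": [0,0,0],"hand": 0.065},
    {"translation": [0,0,-0.1],"dr": [0,0,0],"hand": 0.065}
  ]
}}

```text
time: 24.25
tcp_pos: [0.6764, 0.1287, 0.2317]
tool_rot: [-0.1, -0.057, 0.993, -0.004]
wrist_force: [-0.0, 0.0, 0.6]
finger_gap: 0.0647
grip_force: 0.0
```

```bash
cat > obs.py <<'E'
from h import *
s=read_camera('scene');t=read_camera('top')
for n,p in(('scene',s),('top',t)):
  for k in ['mould1','crank','chart_handle','leg_foot']:
    for d in finder.recognise(p,k)[:7]:
      q=pix(p,d['centre']).round().astype(int);a=p['image'][q[1]-3:q[1]+4,q[0]-3:q[0]+4].reshape(-1,3).mean(0) 
      print(n,k,round(d['p'],2),np.round(d['centre'],3),q,a.round(),'RED' if a[0]>1.6*a[1] else '')
E
python3 - <<'E'
exec(open('obs.py').read())
# slate frame check by wrist
p,Rc,o=pose();print(p,o['joint_pos'])
w=wrist();save(w['image'],'w9.png',None,1.2)
E
```

```text
scene mould1 0.83 [0.443 0.017 0.047] [314 207] [192. 184. 179.] 
scene mould1 0.73 [ 0.485 -0.085  0.05 ] [284 190] [231.  47.  44.] RED
scene mould1 0.68 [0.317 0.153 0.046] [374 218] [251.  51.  48.] RED
scene mould1 0.68 [ 0.37  -0.156  0.051] [301 160] [243.  48.  46.] RED
scene mould1 0.66 [ 0.435 -0.234  0.038] [272 156] [113. 106. 102.] 
scene mould1 0.62 [0.437 0.167 0.048] [346 240] [219. 214. 209.] 
scene mould1 0.51 [0.744 0.319 0.111] [290 330] [92. 58. 38.] 
scene chart_handle 0.91 [0.662 0.133 0.087] [276 264] [80. 56. 43.] 
scene leg_foot 0.67 [0.696 0.136 0.059] [266 275] [102.  63.  41.] RED
scene leg_foot 0.27 [0.658 0.143 0.086] [279 265] [64. 56. 53.] 
top mould1 0.93 [ 0.438 -0.252  0.048] [376 250] [88. 86. 83.] 
top mould1 0.91 [0.434 0.005 0.048] [278 251] [74. 72. 70.] 
top mould1 0.81 [ 0.357 -0.166  0.052] [344 281] [216.  32.  26.] RED
top mould1 0.72 [0.312 0.14  0.048] [225 299] [221.  43.  37.] RED
top mould1 0.62 [ 0.473 -0.097  0.048] [317 237] [113.  24.  22.] RED
top crank 0.62 [ 0.607 -0.104  0.07 ] [319 185] [95. 94. 91.] 
top chart_handle 0.65 [0.625 0.09  0.072] [245 178] [151. 143. 125.] 
top leg_foot 0.69 [ 0.604 -0.1    0.075] [318 186] [95. 94. 92.] 
[0.6732 0.1285 0.2253] [ 0.0962  0.9456  1.0516  1.8897 -0.     -0.019 ]
```

```bash
python3 - <<'E'
from h import *
go([.42,.02,.30],down(0))
E
```

```text
move t [ 0.274  -0.0786 -0.0174] dr [-0.0082 -0.2122  0.1147] rows 7.1 q [ 0.1   0.95  1.05  1.89  0.   -0.02] t 24.8 F [ 1.2 -0.4 -0.8] gap 0.0652 tcp [0.6734 0.1286 0.2256]
```

>>> {"api": "jog_arm", "payload": {
  "steps": [
    {"translation": [0.03,0,-0.02],"dr": [0,0,0],"hand": 0.065},
    {"translation": [0.07,-0.01,-0.03],"dr": [0,0,0],"hand": 0.07},
    {"translation": [0.11,-0.03,-0.03],"dr": [0,-0.1,0.05],"hand": 0.07},
    {"translation": [0.274,-0.079,-0.017],"dr": [-0.008,-0.212,0.115],"hand": 0.07},
    {"translation": [0.274,-0.079,-0.017],"dr": [-0.008,-0.212,0.115],"hand": 0.07},
    {"translation": [0.274,-0.079,-0.017],"dr": [-0.008,-0.212,0.115],"hand": 0.07},
    {"translation": [0.274,-0.079,-0.017],"dr": [-0.008,-0.212,0.115],"hand": 0.07},
    {"translation": [0.274,-0.079,-0.017],"dr": [-0.008,-0.212,0.115],"hand": 0.07},
    {"translation": [0.274,-0.079,-0.017],"dr": [-0.008,-0.212,0.115],"hand": 0.07},
    {"translation": [0.274,-0.079,-0.017],"dr": [-0.008,-0.212,0.115],"hand": 0.07}
  ]
}}

```text
time: 25.63
tcp_pos: [0.4158, 0.0186, 0.3007]
tool_rot: [0.001, 0.001, 1.0, -0.0]
wrist_force: [-0.6, 0.2, -0.1]
finger_gap: 0.0701
grip_force: 0.0
```

```bash
cat > chk.py <<'E'
from h import *
# detect frames' white tops in a picture -> world positions/yaw at z=.05
def frames(p,z=.05):
    im=p['image'].astype(int);m=((im.min(2)>205)&(im.max(2)-im.min(2)<30)).astype(np.uint8)
    m=cv2.morphologyEx(m,cv2.MORPH_CLOSE,np.ones((9,9)));out=[]
    for c in cv2.findContours(m,0,2)[0]:
        if cv2.contourArea(c)<80: continue
        W=np.array([ray(p,*q,z)[:2] for q in c[:,0].astype(float)]).astype(np.float32)*1000
        (x,y),(a,b),th=cv2.minAreaRect(W)
        if a<b: a,b,th=b,a,th+90
        th=(th+90)%180-90
        out.append((round(x/1000,4),round(y/1000,4),round(a),round(b),round(np.radians(th),3)))
    return out
E
python3 - <<'E'
from chk import *
w=wrist();s=read_camera('scene');t=read_camera('top')
print('w',frames(w));print('s',frames(s));print('t',frames(t))
for k in('mould1','chart_handle','leg_foot','leg_tab'):
  for n,p in (('w',w),('s',s),('t',t)):
    for d in finder.recognise(p,k)[:6]: print(n,k,round(d['p'],2),np.round(d['centre'],3))
im=np.zeros((600,800,3),np.uint8);im[:360,:400]=cv2.resize(s['image'][200:290,230:330],(400,360));im[:360,400:]=cv2.resize(t['image'][130:220,185:285],(400,360))
im[360:,:320]=cv2.resize(w['image'],(320,240));im[360:,320:]=cv2.resize(s['image'][120:255,195:465],(480,240))
save(im,'m2.png');print(pose()[0])
# expected chart model projections
P,yaw=(.634,.124),.113;l=np.radians(27);Rz=R.from_euler('z',yaw).as_matrix()
X=Rz@[-np.sin(l),0,-np.cos(l)];e=np.array([*P,.012])+Rz@[-.06,0,0];print('handle',e-X*.153,pix(s,e-X*.153),pix(t,e-X*.153))
E
```

```text
w [(0.7855, -0.2231, 52, 47, np.float64(0.043)), (0.6466, -0.2165, 37, 9, np.float64(-1.511)), (0.5923, -0.2354, 199, 118, np.float64(-1.54)), (0.439, 0.0055, 54, 38, np.float64(-0.366)), (0.4336, 0.1596, 54, 38, np.float64(0.441)), (0.3112, 0.2959, 96, 47, np.float64(0.254))]
s [(0.3772, 0.517, 142, 31, np.float64(0.0)), (0.7969, 0.0587, 54, 48, np.float64(1.035)), (0.308, 0.329, 98, 95, np.float64(-0.597)), (0.4325, 0.1596, 54, 40, np.float64(0.435)), (0.7538, -0.0564, 98, 56, np.float64(1.548)), (0.8004, -0.2098, 75, 73, np.float64(0.35)), (0.4429, 0.0189, 67, 53, np.float64(1.208)), (0.6091, -0.2363, 205, 124, np.float64(-1.534)), (0.3267, -0.7016, 136, 136, np.float64(1.367)), (-0.8739, -0.1507, 153, 70, np.float64(1.569))]
t [(0.3137, 0.3014, 56, 55, np.float64(-0.33)), (0.8129, 0.0721, 43, 41, np.float64(0.007))]
w mould1 0.88 [ 0.473 -0.09   0.05 ]
w mould1 0.87 [ 0.432 -0.247  0.055]
w mould1 0.8 [ 0.364 -0.157  0.048]
w mould1 0.75 [0.437 0.004 0.053]
w mould1 0.74 [0.429 0.154 0.048]
w mould1 0.61 [0.309 0.142 0.052]
s mould1 0.9 [0.445 0.016 0.049]
s mould1 0.86 [ 0.442 -0.243  0.05 ]
s mould1 0.83 [ 0.484 -0.086  0.049]
s mould1 0.6 [0.437 0.164 0.048]
s mould1 0.57 [ 0.372 -0.155  0.05 ]
s mould1 0.48 [0.661 0.135 0.095]
t mould1 0.95 [ 0.436 -0.255  0.049]
t mould1 0.72 [ 0.359 -0.167  0.051]
t mould1 0.53 [ 0.474 -0.101  0.05 ]
w chart_handle 0.61 [0.616 0.096 0.081]
s chart_handle 0.68 [0.661 0.134 0.09 ]
t chart_handle 0.71 [0.632 0.127 0.106]
s leg_foot 0.76 [0.695 0.138 0.06 ]
s leg_foot 0.22 [0.655 0.141 0.09 ]
t leg_foot 0.6 [0.631 0.128 0.109]
t leg_foot 0.57 [ 0.603 -0.102  0.075]
w leg_tab 0.29 [0.62  0.096 0.082]
s leg_tab 0.71 [0.692 0.136 0.06 ]
s leg_tab 0.54 [ 0.602 -0.097  0.073]
t leg_tab 0.44 [ 0.606 -0.106  0.072]
[0.4204 0.0196 0.2996]
handle [0.6434 0.1251 0.1483] [279.5907 247.0338] [229.2761 163.9065]
```

View pics/m2.png

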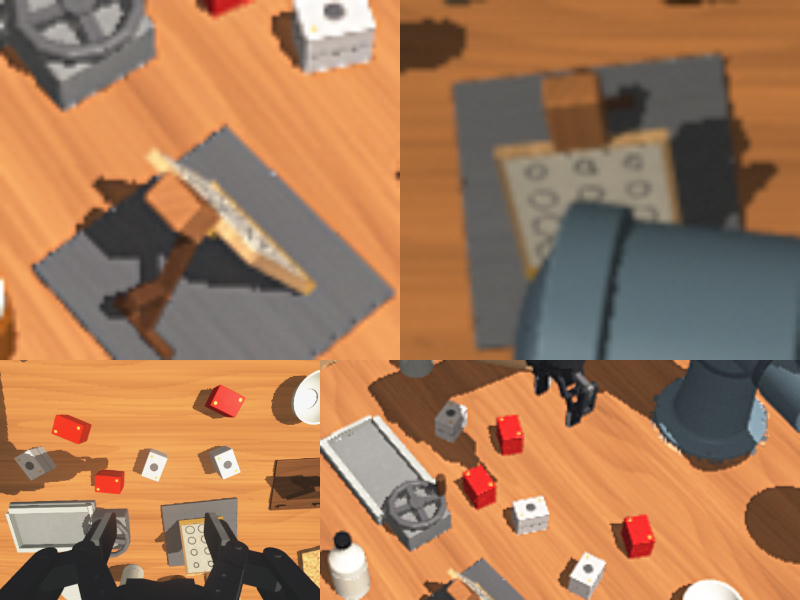

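Chart stands open-legged on the slate, face to the robot (scene part (230,240), foot at (145,325), all on the slab); the three grey-white frames are untouched. Next look at the bed and the third frame from close by.

>>> {"api": "jog_arm", "payload": {
  "steps": [
    {"translation": [-0.04,-0.04,-0.02],"dr": [0,0,0],"hand": 0.075},
    {"translation": [-0.06,-0.08,-0.03],"dr": [0,0,0],"hand": 0.075},
    {"translation": [-0.06,-0.12,-0.04],"dr": [0,0,0],"hand": 0.075},
    {"translation": [-0.06,-0.16,-0.04],"dr": [0,0,0],"hand": 0.075},
    {"translation": [-0.06,-0.2,-0.04],"dr": [0,0,0],"hand": 0.075},
    {"translation": [-0.06,-0.24,-0.04],"dr": [0,0,0],"hand": 0.075},
    {"translation": [-0.06,-0.25,-0.04],"dr": [0,0,0],"hand": 0.075},
    {"translation": [-0.06,-0.25,-0.04],"dr": [0,0,0],"hand": 0.075},
    {"translation": [-0.06,-0.25,-0.04],"dr": [0,0,0],"hand": 0.075},
    {"translation": [-0.06,-0.25,-0.04],"dr": [0,0,0],"hand": 0.075}
  ]
}}

```text
time: 27.22
tcp_pos: [0.4801, -0.2299, 0.3397]
tool_rot: [0.001, 0.0, 1.0, 0.0]
wrist_force: [-0.0, 0.4, 0.9]
finger_gap: 0.0751
grip_force: 0.0
```

```bash
python3 - <<'E'
from chk import *
import pickle
w=wrist();t=read_camera('top');s=read_camera('scene');pickle.dump((w,t,s),open('bed.pkl','wb'))
print(pose()[0],pose()[2]['joint_pos']);print('w',frames(w));
print('edgecorner',ray(s,307.5,272.5,.012),'footend',ray(s,271,288,.013))
for k in('bed','crank','wheel_axis','mould1'):
  for n,p in (('w',w),('s',s),('t',t)):
    for d in finder.recognise(p,k)[:5]: print(n,k,round(d['p'],2),np.round(d['centre'],3),pix(p,d['centre']).round())
g=w['image'].astype(int)
# profiles in world over bed plane z=.016
def prof(pts): 
    return [int(g[tuple(pix(w,q).round().astype(int)[::-1])].mean()) for q in pts]
print('x prof from .50', prof([[x,-.245,.016] for x in np.arange(.50,.70,.005)]))
print('y prof from -.37', prof([[.60,y,.016] for y in np.arange(-.37,-.09,.005)]))
E
```

```text
[ 0.4804 -0.2291  0.3401] [-0.5648  0.2868  0.2321  1.5146  0.0009 -0.5664]
w [(0.7858, -0.2204, 73, 72, np.float64(1.569)), (0.5957, -0.2463, 200, 120, np.float64(-1.543)), (0.4391, 0.0051, 55, 39, np.float64(-0.368)), (0.435, -0.2557, 54, 38, np.float64(0.471)), (0.4079, -0.4458, 74, 39, np.float64(-0.514))]
edgecorner [0.5804 0.1755 0.012 ] footend [0.6957 0.1574 0.013 ]
w bed 0.96 [ 0.599 -0.21   0.016] [293. 236.]
s bed 0.91 [ 0.61  -0.203  0.027] [232. 188.]
t bed 0.71 [ 0.61  -0.2    0.019] [353. 187.]
w crank 0.56 [ 0.597 -0.101  0.071] [376. 251.]
s crank 0.6 [ 0.6   -0.097  0.07 ] [251. 201.]
t crank 0.72 [ 0.608 -0.107  0.071] [321. 184.]
w wheel_axis 0.69 [ 0.597 -0.105  0.072] [373. 252.]
s wheel_axis 0.57 [ 0.601 -0.097  0.074] [251. 200.]
t wheel_axis 0.76 [ 0.597 -0.102  0.067] [319. 189.]
w mould1 0.89 [ 0.363 -0.164  0.049] [335.  64.]
w mould1 0.86 [ 0.436 -0.005  0.05 ] [459. 127.]
w mould1 0.84 [ 0.434 -0.257  0.052] [258. 126.]
w mould1 0.71 [ 0.473 -0.096  0.05 ] [384. 156.]
w mould1 0.63 [0.317 0.113 0.008] [553.  27.]
s mould1 0.93 [0.444 0.012 0.048] [313. 2
[... 237 characters left out ...]
5.]
t mould1 0.73 [0.311 0.144 0.051] [224. 299.]
t mould1 0.69 [0.435 0.005 0.05 ] [278. 251.]
t mould1 0.58 [ 0.447 -0.244  0.049] [373. 246.]
t mould1 0.54 [ 0.477 -0.096  0.051] [316. 235.]
x prof from .50 [166, 166, 169, 166, 167, 165, 165, 99, 176, 116, 228, 225, 223, 183, 183, 183, 183, 184, 186, 185, 181, 180, 180, 181, 180, 181, 180, 180, 180, 179, 178, 135, 117, 178, 229, 232, 164, 165, 163, 159]
y prof from -.37 [171, 167, 98, 230, 216, 166, 182, 183, 182, 183, 184, 183, 184, 184, 186, 183, 184, 184, 186, 183, 183, 182, 186, 183, 182, 181, 182, 182, 183, 182, 182, 181, 182, 183, 183, 180, 180, 180, 144, 99, 98, 98, 99, 99, 97, 120, 109, 78, 111, 133, 138, 179, 179, 93, 93, 93, 87]
```

```bash
python3 - <<'E'
from chk import *
go([.435,-.2557,.021],down(.471))
t=read_camera('top')
print('crank guess',ray(t,317.9,198.6,.12))
E
```

```text
move t [ 0.0457 -0.0252  0.3187] dr [-0.0004  0.0013 -0.4713] rows 8.1 q [-0.57  0.29  0.23  1.51  0.   -0.57] t 27.97 F [ 0.7 -0.3  0.4] gap 0.0748 tcp [ 0.4802 -0.2305  0.3398]
crank guess [ 0.561  -0.0958  0.12  ]
```

>>> {"api": "jog_arm", "payload": {
  "grip_force": 60,
  "steps": [
    {"translation": [0.046,-0.025,0.04],"dr": [0,0,-0.471],"hand": 0.083},
    {"translation": [0.046,-0.025,0.08],"dr": [0,0,-0.471],"hand": 0.083},
    {"translation": [0.046,-0.025,0.12],"dr": [0,0,-0.471],"hand": 0.083},
    {"translation": [0.046,-0.025,0.16],"dr": [0,0,-0.471],"hand": 0.083},
    {"translation": [0.046,-0.025,0.2],"dr": [0,0,-0.471],"hand": 0.083},
    {"translation": [0.046,-0.025,0.23],"dr": [0,0,-0.471],"hand": 0.083},
    {"translation": [0.046,-0.025,0.26],"dr": [0,0,-0.471],"hand": 0.083},
    {"translation": [0.046,-0.025,0.29],"dr": [0,0,-0.471],"hand": 0.083},
    {"translation": [0.046,-0.025,0.31],"dr": [0,0,-0.471],"hand": 0.083},
    {"translation": [0.046,-0.025,0.319],"dr": [0,0,-0.471],"hand": 0.083},
    {"translation": [0.046,-0.025,0.319],"dr": [0,0,-0.471],"hand": 0.083},
    {"translation": [0.046,-0.025,0.319],"dr": [0,0,-0.471],"hand": 0.0},
    {"translation": [0.046,-0.025,0.319],"dr": [0,0,-0.471],"hand": 0.0},
    {"translation": [0.046,-0.025,0.319],"dr": [0,0,-0.471],"hand": 0.0},
    {"translation": [0.046,-0.025,0.319],"dr": [0,0,-0.471],"hand": 0.0},
    {"translation": [0.046,-0.025,0.319],"dr": [0,0,-0.471],"hand": 0.0},
    {"translation": [0.046,-0.025,0.319],"dr": [0,0,-0.471],"hand": 0.0},
    {"translation": [0.046,-0.025,0.319],"dr": [0,0,-0.471],"hand": 0.0}
  ]
}}

```text
time: 29.52
tcp_pos: [0.4361, -0.2565, 0.0225]
tool_rot: [0.002, -0.233, 0.972, -0.002]
wrist_force: [0.3, -0.2, 7.0]
finger_gap: 0.039
grip_force: 61.6
```

```bash
cat >> h.py <<'E'
BED=np.array([.6025,-.2455]);BY=.031
def bedp(x,y,z): return np.array([*(BED+R.from_euler('z',BY).as_matrix()[:2,:2]@[x,y]),z])
E
python3 - <<'E'
from chk import *
p,_,o=pose();print(o['finger_gap'],o['grip_force'])
go(bedp(.002,-.072,.10),down(BY));go(bedp(.002,-.072,p[2]+.016),down(BY))
E
```

```text
0.038997618481507665 61.61387085914612
move t [-0.1246 -0.132  -0.0766] dr [-0.0033  0.0038  0.4398] rows 4.9 q [-0.66  0.41 -0.46  0.7   0.   -1.13] t 29.52 F [ 0.3 -0.2  7. ] gap 0.039 tcp [ 0.4361 -0.2565  0.0225]
move t [-0.1245 -0.1317 -0.0151] dr [-0.0033  0.0038  0.4398] rows 4.5 q [-0.66  0.41 -0.46  0.7   0.   -1.13] t 29.52 F [ 0.3 -0.2  7. ] gap 0.039 tcp [ 0.4361 -0.2565  0.0225]
```

>>> {"api": "jog_arm", "payload": {
  "steps": [
    {"translation": [0,0,-0.035],"dr": [0,0,0],"hand": 0.0},
    {"translation": [0,0,-0.07],"dr": [0,0,0],"hand": 0.0},
    {"translation": [-0.03,-0.03,-0.08],"dr": [0,0,0.1],"hand": 0.0},
    {"translation": [-0.06,-0.06,-0.08],"dr": [0,0,0.2],"hand": 0.0},
    {"translation": [-0.09,-0.09,-0.08],"dr": [0,0,0.3],"hand": 0.0},
    {"translation": [-0.125,-0.132,-0.08],"dr": [0,0,0.44],"hand": 0.0},
    {"translation": [-0.125,-0.132,-0.08],"dr": [0,0,0.44],"hand": 0.0},
    {"translation": [-0.125,-0.132,-0.08],"dr": [0,0,0.44],"hand": 0.0},
    {"translation": [-0.125,-0.132,-0.06],"dr": [0,0,0.44],"hand": 0.0},
    {"translation": [-0.125,-0.132,-0.04],"dr": [0,0,0.44],"hand": 0.0},
    {"translation": [-0.125,-0.132,-0.028],"dr": [0,0,0.44],"hand": 0.0},
    {"translation": [-0.125,-0.132,-0.021],"dr": [0,0,0.44],"hand": 0.0},
    {"translation": [-0.125,-0.132,-0.021],"dr": [0,0,0.44],"hand": 0.0}
  ]
}}

```text
time: 30.6
tcp_pos: [0.6041, -0.3154, 0.04]
tool_rot: [-0.001, -0.015, 1.0, 0.001]
wrist_force: [-0.2, 0.7, -2.2]
finger_gap: 0.0389
grip_force: 61.7
```

```bash
python3 - <<'E'
from chk import *
p,_,o=pose();go(bedp(.002,-.072,.038),down(BY));print('bedframe',R.from_euler('z',-BY).as_matrix()[:2,:2]@(p[:2]-BED))
E
```

```text
move t [-0.0026 -0.0021  0.002 ] dr [ 0.0021 -0.002  -0.0002] rows 0.1 q [-0.57  0.7   0.11  0.99  0.   -0.61] t 30.6 F [-0.2  0.7 -2.2] gap 0.0389 tcp [ 0.6041 -0.3154  0.04  ]
bedframe [-0.0006 -0.0699]
```

>>> {"api": "jog_arm", "payload": {
  "steps": [
    {"translation": [-0.0025,-0.002,0.002],"dr": [0,0,0],"hand": 0.0},
    {"translation": [-0.0025,-0.002,0.003],"dr": [0,0,0],"hand": 0.0},
    {"translation": [-0.0025,-0.002,0.003],"dr": [0,0,0],"hand": 0.048},
    {"translation": [-0.0025,-0.002,0.003],"dr": [0,0,0],"hand": 0.048},
    {"translation": [-0.0025,-0.002,0.003],"dr": [0,0,0],"hand": 0.048},
    {"translation": [-0.0025,-0.002,0.003],"dr": [0,0,0],"hand": 0.048},
    {"translation": [-0.0025,-0.002,-0.03],"dr": [0,0,0],"hand": 0.048},
    {"translation": [-0.0025,-0.002,-0.07],"dr": [0,0,0],"hand": 0.06},
    {"translation": [-0.0025,-0.002,-0.11],"dr": [0,0,0],"hand": 0.08},
    {"translation": [0.03,0.02,-0.15],"dr": [0,0,0],"hand": 0.08},
    {"translation": [0.06,0.05,-0.19],"dr": [0,0,0],"hand": 0.08},
    {"translation": [0.09,0.09,-0.22],"dr": [0,0,0],"hand": 0.08},
    {"translation": [0.1,0.13,-0.24],"dr": [0,0,0],"hand": 0.08},
    {"translation": [0.1,0.17,-0.26],"dr": [0,0,0],"hand": 0.08},
    {"translation": [0.1,0.21,-0.26],"dr": [0,0,0],"hand": 0.08},
    {"translation": [0.1,0.25,-0.26],"dr": [0,0,0],"hand": 0.08},
    {"translation": [0.1,0.26,-0.26],"dr": [0,0,0],"hand": 0.08},
    {"translation": [0.1,0.26,-0.26],"dr": [0,0,0],"hand": 0.08}
  ]
}}

```text
time: 32.1
tcp_pos: [0.4969, -0.0549, 0.304]
tool_rot: [0.002, -0.018, 1.0, 0.001]
wrist_force: [0.2, 0.5, -0.6]
finger_gap: 0.0799
grip_force: 0.0
```

```bash
cat > fb.py <<'E'
from chk import *
def bf(c): 
    q=R.from_euler('z',-BY).as_matrix()[:2,:2]@(np.array(c[:2])-BED);return q.round(4)
def look():
    w=wrist();s=read_camera('scene');t=read_camera('top');print('w',[f for f in frames(w) if 40<f[2]<75 and 30<f[3]<55])
    for n,p in (('w',w),('s',s),('t',t)):
      for d in finder.recognise(p,'mould1')[:7]:
        q=pix(p,d['centre']).round().astype(int);a=p['image'][q[1]-4:q[1]+5,q[0]-4:q[0]+5].reshape(-1,3).astype(int)
        c=np.median(a,0);red=c[0]>1.6*c[1]
        if not red: print(n,round(d['p'],2),np.round(d['centre'],3),'bed',bf(d['centre']))
    return w
E
python3 - <<'E'
from fb import *
w=look()
go([.439,.0053,.021],down(-.367))
E
```

```text
w [(0.8268, 0.0761, 46, 38, np.float64(-0.328)), (0.8048, -0.0479, 59, 39, np.float64(0.092)), (0.439, 0.0056, 55, 39, np.float64(-0.366)), (0.4268, 0.1883, 54, 38, np.float64(0.476))]
w 0.98 [ 0.602 -0.311  0.068] bed [-0.0021 -0.0656]
w 0.75 [0.436 0.002 0.052] bed [-0.1583  0.2521]
w 0.65 [0.428 0.176 0.048] bed [-0.1612  0.4262]
s 0.76 [0.447 0.014 0.047] bed [-0.1475  0.2647]
s 0.59 [ 0.611 -0.302  0.062] bed [ 0.0072 -0.0564]
s 0.59 [0.431 0.195 0.05 ] bed [-0.1575  0.4458]
s 0.58 [0.802 0.085 0.074] bed [0.2099 0.3238]
t 0.91 [0.423 0.184 0.05 ] bed [-0.1658  0.435 ]
t 0.56 [ 0.607 -0.316  0.06 ] bed [ 0.0026 -0.0704]
move t [0.057  0.0679 0.2803] dr [-0.0003  0.001   0.3962] rows 7.4 q [-0.25  0.22  0.04  1.39 -0.   -0.28] t 32.4 F [-0.1 -0.8 -0.2] gap 0.0803 tcp [ 0.4977 -0.0608  0.3014]
```

>>> {"api": "jog_arm", "payload": {
  "grip_force": 60,
  "steps": [
    {"translation": [0.04,0.04,0.03],"dr": [0,0,0.1],"hand": 0.083},
    {"translation": [0.057,0.068,0.07],"dr": [0,0,0.2],"hand": 0.083},
    {"translation": [0.057,0.068,0.11],"dr": [0,0,0.3],"hand": 0.083},
    {"translation": [0.057,0.068,0.15],"dr": [0,0,0.396],"hand": 0.083},
    {"translation": [0.057,0.068,0.19],"dr": [0,0,0.396],"hand": 0.083},
    {"translation": [0.057,0.068,0.22],"dr": [0,0,0.396],"hand": 0.083},
    {"translation": [0.057,0.068,0.25],"dr": [0,0,0.396],"hand": 0.083},
    {"translation": [0.057,0.068,0.27],"dr": [0,0,0.396],"hand": 0.083},
    {"translation": [0.057,0.068,0.28],"dr": [0,0,0.396],"hand": 0.083},
    {"translation": [0.057,0.068,0.28],"dr": [0,0,0.396],"hand": 0.083},
    {"translation": [0.057,0.068,0.28],"dr": [0,0,0.396],"hand": 0.083},
    {"translation": [0.057,0.068,0.28],"dr": [0,0,0.396],"hand": 0.0},
    {"translation": [0.057,0.068,0.28],"dr": [0,0,0.396],"hand": 0.0},
    {"translation": [0.057,0.068,0.28],"dr": [0,0,0.396],"hand": 0.0},
    {"translation": [0.057,0.068,0.28],"dr": [0,0,0.396],"hand": 0.0},
    {"translation": [0.057,0.068,0.28],"dr": [0,0,0.396],"hand": 0.0},
    {"translation": [0.057,0.068,0.28],"dr": [0,0,0.396],"hand": 0.0},
    {"translation": [0.057,0.068,0.28],"dr": [0,0,0.396],"hand": 0.0}
  ]
}}

```text
time: 33.9
tcp_pos: [0.4403, 0.0062, 0.0229]
tool_rot: [0.002, 0.182, 0.983, -0.0]
wrist_force: [-1.1, -0.8, 6.4]
finger_gap: 0.039
grip_force: 61.9
```

```bash
python3 - <<'E'
from chk import *
p,_,o=pose();print(o['finger_gap'],o['grip_force'])
go(bedp(.002,-.010,.10),down(BY));go(bedp(.002,-.010,.040),down(BY))
E
```

```text
0.038954801275529465 61.87609791755676
move t [-0.2475 -0.1856 -0.0761] dr [-0.0004  0.0043 -0.3962] rows 8.0 q [-0.13  0.3  -0.63  0.64 -0.    0.24] t 33.9 F [-1.1 -0.8  6.4] gap 0.039 tcp [0.4403 0.0062 0.0229]
move t [-0.2472 -0.1856 -0.0161] dr [-0.0004  0.0043 -0.3962] rows 7.7 q [-0.13  0.3  -0.63  0.64 -0.    0.24] t 33.9 F [-1.1 -0.8  6.4] gap 0.039 tcp [0.4403 0.0062 0.0229]
```

>>> {"api": "jog_arm", "payload": {
  "steps": [
    {"translation": [0,0,-0.04],"dr": [0,0,0],"hand": 0.0},
    {"translation": [0,0,-0.08],"dr": [0,0,0],"hand": 0.0},
    {"translation": [0,0,-0.12],"dr": [0,0,0],"hand": 0.0},
    {"translation": [0,0,-0.16],"dr": [0,0,0],"hand": 0.0},
    {"translation": [-0.03,-0.022,-0.16],"dr": [0,0,-0.1],"hand": 0.0},
    {"translation": [-0.06,-0.045,-0.16],"dr": [0,0,-0.2],"hand": 0.0},
    {"translation": [-0.09,-0.068,-0.16],"dr": [0,0,-0.3],"hand": 0.0},
    {"translation": [-0.12,-0.09,-0.16],"dr": [0,0,-0.396],"hand": 0.0},
    {"translation": [-0.15,-0.112,-0.16],"dr": [0,0,-0.396],"hand": 0.0},
    {"translation": [-0.18,-0.135,-0.16],"dr": [0,0,-0.396],"hand": 0.0},
    {"translation": [-0.21,-0.158,-0.16],"dr": [0,0,-0.396],"hand": 0.0},
    {"translation": [-0.247,-0.186,-0.15],"dr": [0,0,-0.396],"hand": 0.0},
    {"translation": [-0.247,-0.186,-0.12],"dr": [0,0,-0.396],"hand": 0.0},
    {"translation": [-0.247,-0.186,-0.09],"dr": [0,0,-0.396],"hand": 0.0},
    {"translation": [-0.247,-0.186,-0.07],"dr": [0,0,-0.396],"hand": 0.0},
    {"translation": [-0.247,-0.186,-0.06],"dr": [0,0,-0.396],"hand": 0.0},
    {"translation": [-0.247,-0.186,-0.06],"dr": [0,0,-0.396],"hand": 0.0}
  ]
}}

```text
time: 35.32
tcp_pos: [0.6005, -0.2538, 0.0783]
tool_rot: [-0.002, -0.015, 1.0, 0.002]
wrist_force: [0.2, -0.2, -3.2]
finger_gap: 0.039
grip_force: 62.2
```

```bash
python3 - <<'E'
from chk import *
go(bedp(.002,-.010,.039),down(BY))
E
```

```text
move t [-0.0045 -0.0019  0.0393] dr [ 0.0036 -0.0048 -0.0001] rows 1.0 q [-0.5   0.61  0.06  1.02  0.   -0.53] t 35.32 F [ 0.2 -0.2 -3.2] gap 0.039 tcp [ 0.6005 -0.2538  0.0783]
```

>>> {"api": "jog_arm", "payload": {
  "steps": [
    {"translation": [-0.003,-0.002,0.015],"dr": [0,-0.004,0],"hand": 0.0},
    {"translation": [-0.003,-0.002,0.027],"dr": [0,-0.004,0],"hand": 0.0},
    {"translation": [-0.003,-0.002,0.036],"dr": [0,-0.004,0],"hand": 0.0},
    {"translation": [-0.003,-0.002,0.04],"dr": [0,-0.004,0],"hand": 0.0},
    {"translation": [-0.003,-0.002,0.04],"dr": [0,-0.004,0],"hand": 0.0},
    {"translation": [-0.003,-0.002,0.04],"dr": [0,-0.004,0],"hand": 0.047},
    {"translation": [-0.003,-0.002,0.04],"dr": [0,-0.004,0],"hand": 0.047},
    {"translation": [-0.003,-0.002,0.04],"dr": [0,-0.004,0],"hand": 0.047},
    {"translation": [-0.003,-0.002,0.04],"dr": [0,-0.004,0],"hand": 0.047},
    {"translation": [-0.003,-0.002,0.01],"dr": [0,-0.004,0],"hand": 0.047},
    {"translation": [-0.003,-0.002,-0.03],"dr": [0,0,0],"hand": 0.06},
    {"translation": [0,0,-0.07],"dr": [0,0,0],"hand": 0.08},
    {"translation": [0.03,0.01,-0.11],"dr": [0,0,0],"hand": 0.08},
    {"translation": [0.06,0.05,-0.15],"dr": [0,0,0],"hand": 0.08},
    {"translation": [0.09,0.09,-0.19],"dr": [0,0,0],"hand": 0.08},
    {"translation": [0.12,0.13,-0.21],"dr": [0,0,0],"hand": 0.08},
    {"translation": [0.14,0.17,-0.21],"dr": [0,0,0],"hand": 0.08},
    {"translation": [0.15,0.21,-0.21],"dr": [0,0,0],"hand": 0.08},
    {"translation": [0.15,0.25,-0.21],"dr": [0,0,0],"hand": 0.08},
    {"translation": [0.15,0.29,-0.21],"dr": [0,0,0],"hand": 0.08}
  ]
}}

```text
time: 36.98
tcp_pos: [0.4525, -0.0211, 0.2899]
tool_rot: [0.002, -0.014, 1.0, -0.0]
wrist_force: [0.8, 0.5, -0.2]
finger_gap: 0.08
grip_force: 0.0
```

```bash
python3 - <<'E'
from fb import *
w=look()
go([.4268,.1883,.021],down(.476))
E
```

```text
w [(0.4266, 0.1895, 54, 39, np.float64(0.473))]
w 0.91 [0.426 0.18  0.05 ] bed [-0.1631  0.4305]
w 0.89 [ 0.6   -0.251  0.064] bed [-0.0031 -0.0052]
w 0.7 [ 0.601 -0.312  0.067] bed [-0.0039 -0.0661]
w 0.41 [0.775 0.071 0.022] bed [0.1825 0.3108]
s 0.77 [ 0.609 -0.241  0.063] bed [0.0062 0.0041]
s 0.63 [ 0.614 -0.306  0.066] bed [ 0.0097 -0.0605]
s 0.54 [0.433 0.191 0.048] bed [-0.1563  0.4419]
s 0.42 [ 0.607 -0.093  0.068] bed [0.0088 0.1524]
t 0.92 [ 0.61  -0.316  0.065] bed [ 0.0049 -0.0706]
t 0.71 [0.426 0.18  0.048] bed [-0.1634  0.4309]
t 0.7 [ 0.236 -0.319  0.025] bed [-0.3682 -0.0625]
move t [0.0214 0.2121 0.267 ] dr [-0.0012  0.0019 -0.446 ] rows 8.5 q [-0.19  0.12 -0.11  1.34 -0.   -0.22] t 37.28 F [-0.4 -0.2 -0.6] gap 0.0796 tcp [ 0.454  -0.0229  0.2882]
```

>>> {"api": "jog_arm", "payload": {
  "grip_force": 60,
  "steps": [
    {"translation": [0.004,0.04,0.0],"dr": [0,0,-0.1],"hand": 0.083},
    {"translation": [0.008,0.08,0.01],"dr": [0,0,-0.2],"hand": 0.083},
    {"translation": [0.012,0.12,0.02],"dr": [0,0,-0.3],"hand": 0.083},
    {"translation": [0.016,0.16,0.04],"dr": [0,0,-0.4],"hand": 0.083},
    {"translation": [0.021,0.19,0.065],"dr": [0,0,-0.445],"hand": 0.083},
    {"translation": [0.021,0.212,0.1],"dr": [0,0,-0.445],"hand": 0.083},
    {"translation": [0.021,0.212,0.14],"dr": [0,0,-0.445],"hand": 0.083},
    {"translation": [0.021,0.212,0.18],"dr": [0,0,-0.445],"hand": 0.083},
    {"translation": [0.021,0.212,0.21],"dr": [0,0,-0.445],"hand": 0.083},
    {"translation": [0.021,0.212,0.24],"dr": [0,0,-0.445],"hand": 0.083},
    {"translation": [0.021,0.212,0.26],"dr": [0,0,-0.445],"hand": 0.083},
    {"translation": [0.021,0.212,0.267],"dr": [0,0,-0.445],"hand": 0.083},
    {"translation": [0.021,0.212,0.267],"dr": [0,0,-0.445],"hand": 0.083},
    {"translation": [0.021,0.212,0.267],"dr": [0,0,-0.445],"hand": 0.0},
    {"translation": [0.021,0.212,0.267],"dr": [0,0,-0.445],"hand": 0.0},
    {"translation": [0.021,0.212,0.267],"dr": [0,0,-0.445],"hand": 0.0},
    {"translation": [0.021,0.212,0.267],"dr": [0,0,-0.445],"hand": 0.0},
    {"translation": [0.021,0.212,0.267],"dr": [0,0,-0.445],"hand": 0.0},
    {"translation": [0.021,0.212,0.267],"dr": [0,0,-0.445],"hand": 0.0},
    {"translation": [0.021,0.212,0.267],"dr": [0,0,-0.445],"hand": 0.0}
  ]
}}

```text
time: 38.95
tcp_pos: [0.4283, 0.1894, 0.0227]
tool_rot: [0.003, -0.236, 0.972, -0.0]
wrist_force: [0.8, -1.1, 6.7]
finger_gap: 0.0393
grip_force: 61.8
```

```bash
python3 - <<'E'
from chk import *
p,_,o=pose();print(o['finger_gap'],o['grip_force'])
go([.45,-.05,.20],down(BY));go(bedp(.002,.050,.20),down(BY))
E
```

```text
0.0393038046517635 61.83931589126587
move t [ 0.0895 -0.2231 -0.1773] dr [-0.0009  0.0053  0.4447] rows 7.5 q [ 0.28  0.34 -0.56  0.66 -0.   -0.19] t 38.95 F [ 0.8 -1.1  6.7] gap 0.0393 tcp [0.4283 0.1894 0.0227]
move t [ 0.0202 -0.4225 -0.1766] dr [-0.0009  0.0053  0.4447] rows 11.5 q [ 0.28  0.34 -0.56  0.66 -0.   -0.19] t 38.95 F [ 0.8 -1.1  6.7] gap 0.0393 tcp [0.4283 0.1894 0.0227]
```

>>> {"api": "jog_arm", "payload": {
  "steps": [
    {"translation": [0,0,-0.04],"dr": [0,0,0],"hand": 0.0},
    {"translation": [0,0,-0.08],"dr": [0,0,0],"hand": 0.0},
    {"translation": [0,0,-0.12],"dr": [0,0,0],"hand": 0.0},
    {"translation": [0.01,-0.025,-0.15],"dr": [0,0,0.1],"hand": 0.0},
    {"translation": [0.025,-0.06,-0.165],"dr": [0,0,0.2],"hand": 0.0},
    {"translation": [0.04,-0.095,-0.175],"dr": [0,0,0.3],"hand": 0.0},
    {"translation": [0.055,-0.13,-0.177],"dr": [0,0,0.4],"hand": 0.0},
    {"translation": [0.07,-0.165,-0.177],"dr": [0,0,0.445],"hand": 0.0},
    {"translation": [0.085,-0.2,-0.177],"dr": [0,0,0.445],"hand": 0.0},
    {"translation": [0.09,-0.223,-0.177],"dr": [0,0,0.445],"hand": 0.0},
    {"translation": [0.077,-0.26,-0.177],"dr": [0,0,0.445],"hand": 0.0},
    {"translation": [0.064,-0.297,-0.177],"dr": [0,0,0.445],"hand": 0.0},
    {"translation": [0.051,-0.334,-0.177],"dr": [0,0,0.445],"hand": 0.0},
    {"translation": [0.038,-0.371,-0.177],"dr": [0,0,0.445],"hand": 0.0},
    {"translation": [0.025,-0.405,-0.177],"dr": [0,0,0.445],"hand": 0.0},
    {"translation": [0.02,-0.4225,-0.177],"dr": [0,0,0.445],"hand": 0.0},
    {"translation": [0.02,-0.4225,-0.177],"dr": [0,0,0.445],"hand": 0.0},
    {"translation": [0.02,-0.4225,-0.177],"dr": [0,0,0.445],"hand": 0.0}
  ]
}}

```text
time: 40.45
tcp_pos: [0.6019, -0.196, 0.1974]
tool_rot: [0.0, -0.015, 1.0, 0.0]
wrist_force: [-0.0, -0.5, -2.2]
finger_gap: 0.039
grip_force: 62.1
```

```bash
python3 - <<'E'
from fb import *
go(bedp(.002,.050,.039),down(BY))
w=wrist();t=read_camera('top')
# crank handle brown pixels near the wheel
for n,p in(('w',w),('t',t)):
    im=cv2.cvtColor(p['image'],cv2.COLOR_RGB2HSV);u,v=pix(p,[.598,-.1006,.072]).astype(int);print(n,u,v,p['image'].shape)
    m=((im[...,0]<14)&(im[...,1]>90)&(im[...,2]<190)&(im[...,2]>30)).astype(np.uint8)
    k,l,s,c=cv2.connectedComponentsWithStats(m)
    for i in range(1,k):
        if s[i,4]>8 and np.hypot(*(c[i]-[u,v]))<60: print(n,s[i],c[i].round(1),ray(p,*c[i],.10).round(4))
E
```

```text
move t [-0.001   0.0004  0.1584] dr [ 0.0008  0.0002 -0.0011] rows 4.0 q [-0.42  0.51  0.2   1.26  0.   -0.45] t 40.45 F [-0.  -0.5 -2.2] gap 0.039 tcp [ 0.6019 -0.196   0.1974]
w 395 198 (420, 560, 3)
w [355 141  56   1  56] [382.5 141. ] [ 0.5483 -0.1255  0.1   ]
w [401 142  46  33 997] [424.1 157.9] [ 0.5593 -0.0943  0.1   ]
w [425 177   6  27  30] [427.1 190.5] [ 0.5833 -0.0881  0.1   ]
w [422 219   7  11  11] [425.2 224. ] [ 0.6097 -0.0851  0.1   ]
w [391 242  11   3  12] [396.4 243.7] [ 0.6267 -0.1048  0.1   ]
t 318 187 (420, 560, 3)
t [314 197   7   8  44] [316.9 200.4] [ 0.56   -0.0948  0.1   ]
```

>>> {"api": "jog_arm", "payload": {
  "steps": [
    {"translation": [-0.001,0,0.035],"dr": [0,0,0],"hand": 0.0},
    {"translation": [-0.001,0,0.07],"dr": [0,0,0],"hand": 0.0},
    {"translation": [-0.001,0,0.1],"dr": [0,0,0],"hand": 0.0},
    {"translation": [-0.001,0,0.125],"dr": [0,0,0],"hand": 0.0},
    {"translation": [-0.001,0,0.143],"dr": [0,0,0],"hand": 0.0},
    {"translation": [-0.001,0,0.153],"dr": [0,0,0],"hand": 0.0},
    {"translation": [-0.001,0,0.159],"dr": [0,0,0],"hand": 0.0},
    {"translation": [-0.001,0,0.159],"dr": [0,0,0],"hand": 0.0},
    {"translation": [-0.001,0,0.159],"dr": [0,0,0],"hand": 0.0}
  ]
}}

```text
time: 41.3
tcp_pos: [0.6037, -0.1954, 0.0407]
tool_rot: [0.002, -0.016, 1.0, -0.0]
wrist_force: [-0.5, 0.4, -3.1]
finger_gap: 0.0388
grip_force: 62.2
```

```bash
python3 - <<'E'
from fb import *
go(bedp(.002,.050,.039),down(BY));print(bf(pose()[0]))
E
```

```text
move t [ 0.0008 -0.      0.0017] dr [-0.0009  0.0032  0.0003] rows 0.0 q [-0.41  0.61 -0.06  0.9   0.   -0.44] t 41.3 F [-0.5  0.4 -3.1] gap 0.0388 tcp [ 0.6037 -0.1954  0.0407]
[0.0028 0.05  ]
```

Release, retreat upward and look at frames, wheel and crank from a near viewpoint.

>>> {"api": "jog_arm", "payload": {
  "steps": [
    {"translation": [0.0005,0,0.0015],"dr": [0,0,0],"hand": 0.0},
    {"translation": [0.0005,0,0.0015],"dr": [0,0,0],"hand": 0.046},
    {"translation": [0.0005,0,0.0015],"dr": [0,0,0],"hand": 0.046},
    {"translation": [0.0005,0,0.0015],"dr": [0,0,0],"hand": 0.046},
    {"translation": [0.0005,0,0.0015],"dr": [0,0,0],"hand": 0.046},
    {"translation": [0.0005,0,-0.03],"dr": [0,0,0],"hand": 0.046},
    {"translation": [0,0,-0.07],"dr": [0,0,0],"hand": 0.05},
    {"translation": [0.02,0,-0.11],"dr": [0,0,0],"hand": 0.05},
    {"translation": [0.05,0.02,-0.15],"dr": [0,0,0],"hand": 0.05},
    {"translation": [0.08,0.04,-0.19],"dr": [0,0,0],"hand": 0.05},
    {"translation": [0.08,0.05,-0.22],"dr": [0,0,0],"hand": 0.05},
    {"translation": [0.08,0.05,-0.22],"dr": [0,0,0],"hand": 0.05},
    {"translation": [0.08,0.05,-0.22],"dr": [0,0,0],"hand": 0.05},
    {"translation": [0.08,0.05,-0.22],"dr": [0,0,0],"hand": 0.05}
  ]
}}

```text
time: 42.47
tcp_pos: [0.5221, -0.1483, 0.2604]
tool_rot: [0.002, -0.016, 1.0, -0.001]
wrist_force: [0.9, 0.7, -1.0]
finger_gap: 0.0499
grip_force: 0.0
```

```bash
cat > crank.py <<'E'
from fb import *
def tip(p,near):
    """brown crank sleeve blob nearest a world point: its pixel set"""
    im=cv2.cvtColor(p['image'],cv2.COLOR_RGB2HSV);m=((im[...,0]<14)&(im[...,1]>90)&(im[...,2]<200)&(im[...,2]>25)).astype(np.uint8)
    k,l,s,c=cv2.connectedComponentsWithStats(m);u=pix(p,near)
    i=min((j for j in range(1,k) if s[j,4]>25 and s[j,4]<4000),key=lambda j:np.hypot(*(c[j]-u)))
    return c[i],s[i]
def crank():
    ps=[wrist(),read_camera('scene'),read_camera('top')];A=[];b=[]
    for p in ps:
        try:c,s=tip(p,[.555,-.097,.097])
        except ValueError: continue
        T=p['world_from_camera'];d=T[:3,:3]@np.linalg.inv(p['K'])@[*c,1];d/=np.linalg.norm(d);o=T[:3,3]
        N=np.eye(3)-np.outer(d,d);A.append(N);b.append(N@o);print(c.round(1),s,'at z=.097',ray(p,*c,.097).round(4))
    print('tri',np.linalg.lstsq(np.vstack(A),np.concatenate(b),rcond=None)[0].round(4));return ps
E
python3 - <<'E'
from crank import *
look();ps=crank();save(ps[0]['image'],'w10.png')
for n,p in zip('wst',ps):
  for k in('wheel_axis','crank'):
    for d in finder.recognise(p,k)[:2]: print(n,k,round(d['p'],2),np.round(d['centre'],3))
print(pose()[0])
E
```

```text
w [(0.7773, -0.2036, 64, 47, np.float64(0.152))]
w 0.87 [ 0.601 -0.255  0.068] bed [-0.0015 -0.0093]
w 0.81 [ 0.601 -0.315  0.071] bed [-0.0037 -0.0698]
w 0.67 [ 0.592 -0.195  0.063] bed [-0.0094  0.0506]
s 0.7 [ 0.612 -0.246  0.063] bed [ 0.0091 -0.001 ]
s 0.68 [ 0.606 -0.185  0.062] bed [0.0051 0.0606]
s 0.67 [ 0.611 -0.306  0.066] bed [ 0.007 -0.061]
t 0.35 [0.622 0.124 0.086] bed [0.0305 0.3686]
[334.4 229.5] [324 214  23  31 502] at z=.097 [ 0.5603 -0.0943  0.097 ]
[262.8 189.7] [260 184   6  14  63] at z=.097 [ 0.557  -0.0951  0.097 ]
[316.7 200.5] [314 197   6   8  41] at z=.097 [ 0.5601 -0.0943  0.097 ]
tri [ 0.5589 -0.0941  0.0997]
w wheel_axis 0.71 [ 0.597 -0.104  0.069]
w wheel_axis 0.67 [0.616 0.112 0.072]
s wheel_axis 0.67 [ 0.602 -0.098  0.074]
s wheel_axis 0.48 [ 0.609 -0.247  0.065]
s crank 0.65 [ 0.602 -0.096  0.069]
s crank 0.52 [ 0.614 -0.309  0.064]
t wheel_axis 0.77 [ 0.604 -0.098  0.067]
t crank 0.94 [ 0.609 -0.102  0.069]
t crank 0.29 [0.623 0.123 0.089]
[ 0.5214 -0.1481  0.2592]
```

```bash
python3 - <<'E'
from crank import *
import itertools
for n,p in(('w',wrist()),('s',read_camera('scene')),('t',read_camera('top'))):
    g=cv2.GaussianBlur(p['image'],(3,3),0).astype(np.float32).mean(2)
    th=np.arange(0,2*np.pi,.05);best=[]
    def samp(cx,cy,r):
        X=np.stack([cx+r*np.cos(th),cy+r*np.sin(th),np.full_like(th,.072)])
        T=np.linalg.inv(p['world_from_camera']);c=T[:3,:3]@X+T[:3,3:];u=p['K']@c;u=(u[:2]/u[2]).astype(np.float32)
        return cv2.remap(g,u[0][None],u[1][None],1)[0]
    for cx,cy in itertools.product(np.arange(.588,.613,.001),np.arange(-.112,-.09,.001)):
        best.append((-np.median(np.abs(samp(cx,cy,.0545)-samp(cx,cy,.0495))),cx,cy,))
    best.sort();print(n,np.array(best[:6]).round(3).tolist())
E
```

```text
w [[-23.085, 0.589, -0.112], [-23.042, 0.589, -0.105], [-22.642, 0.589, -0.106], [-22.337, 0.588, -0.105], [-22.31, 0.602, -0.105], [-22.072, 0.601, -0.105]]
s [[-27.064, 0.601, -0.103], [-26.573, 0.601, -0.102], [-26.109, 0.602, -0.103], [-25.909, 0.6, -0.103], [-25.828, 0.602, -0.104], [-25.517, 0.603, -0.104]]
t [[-15.389, 0.598, -0.111], [-15.299, 0.598, -0.112], [-15.048, 0.598, -0.11], [-14.737, 0.599, -0.111], [-14.545, 0.611, -0.11], [-14.509, 0.612, -0.111]]
```

```bash
python3 - <<'E'
from crank import *
go([.5575,-.0938,.16],down(0));go([.5575,-.0938,.082],down(0))
E
```

```text
move t [-0.0376  0.0532  0.0993] dr [-0.0002  0.0016  0.0308] rows 3.0 q [-0.39  0.3   0.05  1.31  0.   -0.42] t 43.37 F [0.2 0.9 0.2] gap 0.0501 tcp [ 0.5214 -0.1481  0.2592]
move t [-0.0375  0.0532  0.1773] dr [-0.0002  0.0016  0.0308] rows 4.7 q [-0.39  0.3   0.05  1.31  0.   -0.42] t 43.37 F [0.2 0.9 0.2] gap 0.0501 tcp [ 0.5214 -0.1481  0.2592]
```

>>> {"api": "jog_arm", "payload": {
  "grip_force": 50,
  "steps": [
    {"translation": [-0.02,0.03,0.0],"dr": [0,0,0.031],"hand": 0.06},
    {"translation": [-0.0375,0.053,0.03],"dr": [0,0,0.031],"hand": 0.06},
    {"translation": [-0.0375,0.053,0.06],"dr": [0,0,0.031],"hand": 0.06},
    {"translation": [-0.0375,0.053,0.09],"dr": [0,0,0.031],"hand": 0.06},
    {"translation": [-0.0375,0.053,0.115],"dr": [0,0,0.031],"hand": 0.06},
    {"translation": [-0.0375,0.053,0.14],"dr": [0,0,0.031],"hand": 0.06},
    {"translation": [-0.0375,0.053,0.16],"dr": [0,0,0.031],"hand": 0.06},
    {"translation": [-0.0375,0.053,0.177],"dr": [0,0,0.031],"hand": 0.06},
    {"translation": [-0.0375,0.053,0.177],"dr": [0,0,0.031],"hand": 0.06},
    {"translation": [-0.0375,0.053,0.177],"dr": [0,0,0.031],"hand": 0.06},
    {"translation": [-0.0375,0.053,0.177],"dr": [0,0,0.031],"hand": 0.0},
    {"translation": [-0.0375,0.053,0.177],"dr": [0,0,0.031],"hand": 0.0},
    {"translation": [-0.0375,0.053,0.177],"dr": [0,0,0.031],"hand": 0.0},
    {"translation": [-0.0375,0.053,0.177],"dr": [0,0,0.031],"hand": 0.0},
    {"translation": [-0.0375,0.053,0.177],"dr": [0,0,0.031],"hand": 0.0},
    {"translation": [-0.0375,0.053,0.177],"dr": [0,0,0.031],"hand": 0.0},
    {"translation": [-0.0375,0.053,0.177],"dr": [0,0,0.031],"hand": 0.0}
  ]
}}

```text
time: 44.78
tcp_pos: [0.5586, -0.0944, 0.0837]
tool_rot: [0.002, 0.0, 1.0, -0.001]
wrist_force: [-0.9, -0.9, 5.5]
finger_gap: 0.0158
grip_force: 48.7
```

```bash
python3 - <<'E'
from crank import *
p,_,o=pose();print(p,o['finger_gap'],o['wrist_force'],o['wrist_torque'])
a0=np.arctan2(p[1]+.1035,p[0]-.601);print(np.degrees(a0),np.hypot(p[1]+.1035,p[0]-.601))
c=np.array([.601,-.1035])
for i in range(1,7):
    a=a0-np.radians(15*i);q=c+.046*np.array([np.cos(a),np.sin(a)]);d=q-p[:2];print(i*15,'tool t',(-d[0]).round(4),d[1].round(4))
E
```

```text
[ 0.5586 -0.0944  0.0837] 0.015753074321408985 [-0.9453 -0.9141  5.5409] [-0.0526  0.1555  0.0183]
167.84260629436395 0.043413132794149
15 tool t -0.0015 0.0119
30 tool t -0.0083 0.0217
45 tool t -0.0175 0.0295
60 tool t -0.0283 0.0346
75 tool t -0.0402 0.0368
90 tool t -0.0521 0.0358
```

>>> {"api": "jog_arm", "payload": {
  "steps": [
    {"translation": [-0.0015,0.0119,0],"dr": [0,0,0],"hand": 0.0},
    {"translation": [-0.0083,0.0217,0],"dr": [0,0,0],"hand": 0.0},
    {"translation": [-0.0175,0.0295,0],"dr": [0,0,0],"hand": 0.0},
    {"translation": [-0.0283,0.0346,0],"dr": [0,0,0],"hand": 0.0},
    {"translation": [-0.0402,0.0368,0],"dr": [0,0,0],"hand": 0.0},
    {"translation": [-0.0521,0.0358,0],"dr": [0,0,0],"hand": 0.0},
    {"translation": [-0.0521,0.0358,0],"dr": [0,0,0],"hand": 0.0}
  ]
}}

```text
time: 45.37
tcp_pos: [0.6132, -0.0575, 0.0837]
tool_rot: [0.003, -0.0, 1.0, 0.0]
wrist_force: [2.7, 0.5, 7.0]
finger_gap: 0.0157
grip_force: 49.9
```

```bash
python3 - <<'E'
from crank import *
p,_,o=pose();print(p,o['finger_gap'],o['wrist_force'],o['wrist_torque'])
a0=np.arctan2(p[1]+.1035,p[0]-.601);print(np.degrees(a0),np.hypot(p[1]+.1035,p[0]-.601))
print(tip(read_camera('scene'),[*p[:2],.097]), [ray(read_camera('scene'),*tip(read_camera('scene'),[*p[:2],.097])[0],.097)])
E
```

```text
[ 0.6132 -0.0575  0.0837] 0.015746065950564558 [2.7001 0.5066 6.9657] [ 0.0719 -0.3276  0.0645]
75.1902153441374 0.047619424938786896
(array([233.5357, 214.9643]), array([230, 212,   9,   8,  28], dtype=int32)) [array([ 0.6784, -0.0663,  0.097 ])]
```

>>> {"api": "jog_arm", "payload": {
  "steps": [
    {"translation": [-0.0134,-0.0052,0],"dr": [0,0,0],"hand": 0.0},
    {"translation": [-0.0246,-0.0142,0],"dr": [0,0,0],"hand": 0.0},
    {"translation": [-0.0325,-0.0263,0],"dr": [0,0,0],"hand": 0.0},
    {"translation": [-0.0362,-0.0402,0],"dr": [0,0,0],"hand": 0.0},
    {"translation": [-0.0354,-0.0546,0],"dr": [0,0,0],"hand": 0.0},
    {"translation": [-0.0303,-0.068,0],"dr": [0,0,0],"hand": 0.0},
    {"translation": [-0.0212,-0.0792,0],"dr": [0,0,0],"hand": 0.0},
    {"translation": [-0.0092,-0.087,0],"dr": [0,0,0],"hand": 0.0},
    {"translation": [0.0048,-0.0907,0],"dr": [0,0,0],"hand": 0.0},
    {"translation": [0.0048,-0.0907,0],"dr": [0,0,0],"hand": 0.0}
  ]
}}

```text
time: 46.35
tcp_pos: [0.6033, -0.1485, 0.0837]
tool_rot: [0.001, 0.0, 1.0, 0.001]
wrist_force: [-0.8, 0.9, 8.5]
finger_gap: 0.0156
grip_force: 50.5
```

```bash
python3 - <<'E'
from crank import *
p,_,o=pose();print(p,o['finger_gap'],o['wrist_force'],o['wrist_torque'],o['joint_pos'])
a0=np.arctan2(p[1]+.1035,p[0]-.601);print(np.degrees(a0),np.hypot(p[1]+.1035,p[0]-.601))
E
```

```text
[ 0.6033 -0.1485  0.0837] 0.015600781565065608 [-0.8272  0.875   8.4872] [0.1791 0.2169 0.0259] [-0.3445  0.5456 -0.044   0.9805  0.002  -0.3436]
-87.11075037962311 0.04510302077956587
```

>>> {"api": "jog_arm", "payload": {
  "steps": [
    {"translation": [0.0144,0.0007,0],"dr": [0,0,0],"hand": 0.0},
    {"translation": [0.0278,0.0059,0],"dr": [0,0,0],"hand": 0.0},
    {"translation": [0.039,0.0149,0],"dr": [0,0,0],"hand": 0.0},
    {"translation": [0.0468,0.027,0],"dr": [0,0,0],"hand": 0.0},
    {"translation": [0.0505,0.0409,0],"dr": [0,0,0],"hand": 0.0},
    {"translation": [0.0498,0.0553,0],"dr": [0,0,0],"hand": 0.0},
    {"translation": [0.0446,0.0687,0],"dr": [0,0,0],"hand": 0.0},
    {"translation": [0.0356,0.0799,0],"dr": [0,0,0],"hand": 0.0},
    {"translation": [0.0235,0.0877,0],"dr": [0,0,0],"hand": 0.0},
    {"translation": [0.0096,0.0914,0],"dr": [0,0,0],"hand": 0.0},
    {"translation": [-0.0048,0.0907,0],"dr": [0,0,0],"hand": 0.0},
    {"translation": [-0.0182,0.0855,0],"dr": [0,0,0],"hand": 0.0},
    {"translation": [-0.0294,0.0765,0],"dr": [0,0,0],"hand": 0.0},
    {"translation": [-0.0372,0.0644,0],"dr": [0,0,0],"hand": 0.0},
    {"translation": [-0.0409,0.0505,0],"dr": [0,0,0],"hand": 0.0},
    {"translation": [-0.0402,0.0361,0],"dr": [0,0,0],"hand": 0.0},
    {"translation": [-0.035,0.0227,0],"dr": [0,0,0],"hand": 0.0},
    {"translation": [-0.026,0.0115,0],"dr": [0,0,0],"hand": 0.0},
    {"translation": [-0.0139,0.0037,0],"dr": [0,0,0],"hand": 0.0},
    {"translation": [0,0,0],"dr": [0,0,0],"hand": 0.0}
  ]
}}

```text
time: 48.02
tcp_pos: [0.6064, -0.1487, 0.0837]
tool_rot: [0.003, 0.0, 1.0, 0.001]
wrist_force: [2.2, 6.7, 8.6]
finger_gap: 0.0155
grip_force: 50.5
```

```bash
python3 - <<'E'
from fb import *
p,_,o=pose();print(p,o['finger_gap'],o['wrist_force'],o['wrist_torque'])
a0=np.arctan2(p[1]+.1035,p[0]-.601);print(np.degrees(a0),np.hypot(p[1]+.1035,p[0]-.601))
for n,pp in (('w',wrist()),('s',read_camera('scene'))):
  for d in finder.recognise(pp,'mould1')[:7]: print(n,round(d['p'],2),bf(d['centre']))
E
```

```text
[ 0.6064 -0.1487  0.0837] 0.01553503421210048 [2.2005 6.723  8.6393] [ 1.5274 -0.4512  0.0119]
-83.23558284188825 0.045478736659825277
w 0.81 [ 0.0059 -0.0064]
w 0.76 [ 0.0071 -0.0565]
w 0.75 [-0.1081  0.1521]
w 0.61 [0.0006 0.0511]
s 0.81 [0.0172 0.0004]
s 0.79 [-0.1156  0.1648]
s 0.75 [ 0.0161 -0.059 ]
s 0.61 [0.0693 0.3767]
s 0.6 [-0.2738  0.4091]
s 0.57 [-0.2324  0.0973]
s 0.55 [0.0181 0.0555]
```

>>> {"api": "jog_arm", "payload": {
  "steps": [
    {"translation": [0,0,0],"dr": [0,0,0],"hand": 0.0}
  ]
}}

```text
time: 48.3
tcp_pos: [0.6046, -0.1485, 0.0836]
tool_rot: [0.001, 0.0, 1.0, 0.0]
wrist_force: [-1.3, -0.0, 9.6]
finger_gap: 0.0157
grip_force: 50.7
```

>>> {"api": "jog_arm", "payload": {
  "steps": [
    {"translation": [0.0144,0.0007,0],"dr": [0,0,0],"hand": 0.0},
    {"translation": [0.0278,0.0059,0],"dr": [0,0,0],"hand": 0.0},
    {"translation": [0.039,0.0149,0],"dr": [0,0,0],"hand": 0.0},
    {"translation": [0.039,0.0149,0],"dr": [0,0,0],"hand": 0.0}
  ]
}}

```text
time: 48.63
tcp_pos: [0.567, -0.1303, 0.0837]
tool_rot: [0.003, -0.001, 1.0, 0.003]
wrist_force: [6.4, 5.8, 4.5]
finger_gap: 0.016
grip_force: 50.5
```

>>> {"api": "jog_arm", "payload": {
  "steps": [
    {"translation": [0,0,0],"dr": [0,0,0],"hand": 0.0},
    {"translation": [0,0,0],"dr": [0,0,0],"hand": 0.0}
  ]
}}

```text
time: 48.8
tcp_pos: [0.568, -0.1317, 0.0837]
tool_rot: [0.003, -0.001, 1.0, 0.002]
wrist_force: [4.8, 6.1, 6.0]
finger_gap: 0.0155
grip_force: 50.5
```

>>> {"api": "jog_arm", "payload": {
  "steps": [
    {"translation": [0.0036,0.0057,0],"dr": [0,0,0],"hand": 0.0},
    {"translation": [0.0078,0.0121,0],"dr": [0,0,0],"hand": 0.0},
    {"translation": [0.0102,0.0189,0],"dr": [0,0,0],"hand": 0.0},
    {"translation": [0.0115,0.026,0],"dr": [0,0,0],"hand": 0.0},
    {"translation": [0.0115,0.026,0],"dr": [0,0,0],"hand": 0.0},
    {"translation": [0.0115,0.026,0],"dr": [0,0,0],"hand": 0.0}
  ]
}}

```text
time: 49.3
tcp_pos: [0.5579, -0.1071, 0.0837]
tool_rot: [0.004, -0.001, 1.0, 0.001]
wrist_force: [7.7, 1.7, 2.1]
finger_gap: 0.0153
grip_force: 50.0
```

>>> {"api": "jog_arm", "payload": {
  "steps": [
    {"translation": [-0.0003,0.0072,0],"dr": [0,0,0],"hand": 0.0},
    {"translation": [-0.0007,0.0144,0],"dr": [0,0,0],"hand": 0.0},
    {"translation": [-0.003,0.0213,0],"dr": [0,0,0],"hand": 0.0},
    {"translation": [-0.0059,0.0278,0],"dr": [0,0,0],"hand": 0.0},
    {"translation": [-0.01,0.0338,0],"dr": [0,0,0],"hand": 0.0},
    {"translation": [-0.0149,0.039,0],"dr": [0,0,0],"hand": 0.0},
    {"translation": [-0.0149,0.039,0],"dr": [0,0,0],"hand": 0.0},
    {"translation": [-0.0149,0.039,0],"dr": [0,0,0],"hand": 0.0}
  ]
}}

```text
time: 49.97
tcp_pos: [0.5716, -0.0696, 0.0837]
tool_rot: [0.003, -0.0, 1.0, -0.001]
wrist_force: [3.8, -1.8, 6.0]
finger_gap: 0.0156
grip_force: 50.3
```

>>> {"api": "jog_arm", "payload": {
  "steps": [
    {"translation": [-0.0058,0.0042,0],"dr": [0,0,0],"hand": 0.0},
    {"translation": [-0.0121,0.0078,0],"dr": [0,0,0],"hand": 0.0},
    {"translation": [-0.0121,0.0078,0],"dr": [0,0,0],"hand": 0.0},
    {"translation": [-0.0121,0.0078,0],"dr": [0,0,0],"hand": 0.0}
  ]
}}

```text
time: 50.3
tcp_pos: [0.5828, -0.0615, 0.0837]
tool_rot: [0.002, -0.0, 1.0, -0.001]
wrist_force: [1.3, -0.5, 7.2]
finger_gap: 0.0157
grip_force: 50.7
```

>>> {"api": "jog_arm", "payload": {
  "steps": [
    {"translation": [-0.0068,0.0024,0],"dr": [0,0,0],"hand": 0.0},
    {"translation": [-0.0139,0.0037,0],"dr": [0,0,0],"hand": 0.0},
    {"translation": [-0.0139,0.0037,0],"dr": [0,0,0],"hand": 0.0},
    {"translation": [-0.0139,0.0037,0],"dr": [0,0,0],"hand": 0.0}
  ]
}}

```text
time: 50.63
tcp_pos: [0.5963, -0.0572, 0.0837]
tool_rot: [0.002, -0.0, 1.0, 0.0]
wrist_force: [2.0, 0.4, 9.4]
finger_gap: 0.0157
grip_force: 50.7
```

>>> {"api": "jog_arm", "payload": {
  "steps": [
    {"translation": [-0.0072,0.0002,0],"dr": [0,0,0],"hand": 0.0},
    {"translation": [-0.0072,0.0002,0],"dr": [0,0,0],"hand": 0.0},
    {"translation": [-0.0072,0.0002,0],"dr": [0,0,0],"hand": 0.0}
  ]
}}

```text
time: 50.88
tcp_pos: [0.6033, -0.0565, 0.0837]
tool_rot: [0.002, -0.0, 1.0, 0.001]
wrist_force: [1.1, 2.0, 9.2]
finger_gap: 0.0157
grip_force: 50.7
```

>>> {"api": "jog_arm", "payload": {
  "steps": [
    {"translation": [-0.0072,-0.001,0],"dr": [0,0,0],"hand": 0.0},
    {"translation": [-0.0072,-0.001,0],"dr": [0,0,0],"hand": 0.0},
    {"translation": [-0.0072,-0.001,0],"dr": [0,0,0],"hand": 0.0}
  ]
}}

```text
time: 51.13
tcp_pos: [0.6107, -0.0571, 0.0837]
tool_rot: [0.002, -0.0, 1.0, 0.001]
wrist_force: [1.0, 1.8, 8.2]
finger_gap: 0.016
grip_force: 50.7
```

>>> {"api": "jog_arm", "payload": {
  "steps": [
    {"translation": [-0.0069,-0.0021,0],"dr": [0,0,0],"hand": 0.0},
    {"translation": [-0.0069,-0.0021,0],"dr": [0,0,0],"hand": 0.0},
    {"translation": [-0.0069,-0.0021,0],"dr": [0,0,0],"hand": 0.0}
  ]
}}

```text
time: 51.38
tcp_pos: [0.6178, -0.0588, 0.0837]
tool_rot: [0.002, -0.001, 1.0, 0.002]
wrist_force: [3.0, 3.7, 8.1]
finger_gap: 0.0158
grip_force: 50.6
```

>>> {"api": "jog_arm", "payload": {
  "steps": [
    {"translation": [-0.0065,-0.0031,0],"dr": [0,0,0],"hand": 0.0},
    {"translation": [-0.0065,-0.0031,0],"dr": [0,0,0],"hand": 0.0},
    {"translation": [-0.0065,-0.0031,0],"dr": [0,0,0],"hand": 0.0}
  ]
}}

```text
time: 51.63
tcp_pos: [0.6247, -0.0616, 0.0837]
tool_rot: [0.003, -0.001, 1.0, 0.002]
wrist_force: [2.9, 4.5, 7.6]
finger_gap: 0.016
grip_force: 50.6
```

>>> {"api": "jog_arm", "payload": {
  "steps": [
    {"translation": [-0.0059,-0.0041,0],"dr": [0,0,0],"hand": 0.0},
    {"translation": [-0.0059,-0.0041,0],"dr": [0,0,0],"hand": 0.0},
    {"translation": [-0.0059,-0.0041,0],"dr": [0,0,0],"hand": 0.0}
  ]
}}

```text
time: 51.88
tcp_pos: [0.631, -0.0656, 0.0837]
tool_rot: [0.003, -0.001, 1.0, 0.002]
wrist_force: [5.2, 5.3, 4.9]
finger_gap: 0.0156
grip_force: 50.5
```

>>> {"api": "jog_arm", "payload": {
  "steps": [
    {"translation": [-0.0072,-0.0035,0],"dr": [0,0,0],"hand": 0.0},
    {"translation": [-0.0072,-0.0035,0],"dr": [0,0,0],"hand": 0.0},
    {"translation": [-0.0072,-0.0035,0],"dr": [0,0,0],"hand": 0.0}
  ]
}}

```text
time: 52.13
tcp_pos: [0.6372, -0.0709, 0.0837]
tool_rot: [0.002, -0.0, 1.0, 0.0]
wrist_force: [1.5, 0.5, 7.2]
finger_gap: 0.0157
grip_force: 50.5
```

>>> {"api": "jog_arm", "payload": {
  "steps": [
    {"translation": [-0.0046,-0.0056,0],"dr": [0,0,0],"hand": 0.0},
    {"translation": [-0.0046,-0.0056,0],"dr": [0,0,0],"hand": 0.0},
    {"translation": [-0.0046,-0.0056,0],"dr": [0,0,0],"hand": 0.0}
  ]
}}

```text
time: 52.38
tcp_pos: [0.6419, -0.0766, 0.0837]
tool_rot: [0.002, 0.0, 1.0, 0.0]
wrist_force: [1.7, 0.3, 7.8]
finger_gap: 0.0154
grip_force: 50.6
```

>>> {"api": "jog_arm", "payload": {
  "steps": [
    {"translation": [-0.0035,-0.0063,0],"dr": [0,0,0],"hand": 0.0},
    {"translation": [-0.0035,-0.0063,0],"dr": [0,0,0],"hand": 0.0},
    {"translation": [-0.0035,-0.0063,0],"dr": [0,0,0],"hand": 0.0}
  ]
}}

```text
time: 52.63
tcp_pos: [0.6454, -0.083, 0.0837]
tool_rot: [0.002, 0.0, 1.0, 0.0]
wrist_force: [2.0, 0.3, 6.4]
finger_gap: 0.0159
grip_force: 50.6
```

>>> {"api": "jog_arm", "payload": {
  "steps": [
    {"translation": [-0.0022,-0.0067,0],"dr": [0,0,0],"hand": 0.0},
    {"translation": [-0.0022,-0.0067,0],"dr": [0,0,0],"hand": 0.0},
    {"translation": [-0.0022,-0.0067,0],"dr": [0,0,0],"hand": 0.0}
  ]
}}

```text
time: 52.88
tcp_pos: [0.648, -0.0897, 0.0837]
tool_rot: [0.003, 0.0, 1.0, 0.0]
wrist_force: [2.9, 0.0, 6.2]
finger_gap: 0.0157
grip_force: 50.6
```

>>> {"api": "jog_arm", "payload": {
  "steps": [
    {"translation": [-0.0013,-0.0071,0],"dr": [0,0,0],"hand": 0.0},
    {"translation": [-0.0013,-0.0071,0],"dr": [0,0,0],"hand": 0.0},
    {"translation": [-0.0013,-0.0071,0],"dr": [0,0,0],"hand": 0.0}
  ]
}}

```text
time: 53.13
tcp_pos: [0.6494, -0.0971, 0.0837]
tool_rot: [0.003, 0.0, 1.0, -0.0]
wrist_force: [3.7, 0.5, 6.0]
finger_gap: 0.0155
grip_force: 50.5
```

>>> {"api": "jog_arm", "payload": {
  "steps": [
    {"translation": [-0.0002,-0.0072,0],"dr": [0,0,0],"hand": 0.0},
    {"translation": [-0.0002,-0.0072,0],"dr": [0,0,0],"hand": 0.0},
    {"translation": [-0.0002,-0.0072,0],"dr": [0,0,0],"hand": 0.0}
  ]
}}

```text
time: 53.38
tcp_pos: [0.6498, -0.1015, 0.0837]
tool_rot: [0.003, -0.001, 1.0, 0.003]
wrist_force: [4.8, 5.2, 6.5]
finger_gap: 0.0155
grip_force: 50.9
```

>>> {"api": "jog_arm", "payload": {
  "steps": [
    {"translation": [0.001,-0.004,0],"dr": [0,0,0],"hand": 0.0},
    {"translation": [0.001,-0.004,0],"dr": [0,0,0],"hand": 0.0},
    {"translation": [0.001,-0.004,0],"dr": [0,0,0],"hand": 0.0},
    {"translation": [0.001,-0.004,0],"dr": [0,0,0],"hand": 0.0}
  ]
}}

```text
time: 53.72
tcp_pos: [0.6497, -0.1017, 0.0837]
tool_rot: [0.004, -0.002, 1.0, 0.006]
wrist_force: [6.8, 15.2, 5.2]
finger_gap: 0.0158
grip_force: 50.9
```

```bash
python3 - <<'E'
from fb import *
p,_,o=pose();print(p,o['wrist_force'],o['wrist_torque'])
for n,pp in (('w',wrist()),('s',read_camera('scene')),('t',read_camera('top'))):
  for d in finder.recognise(pp,'mould1')[:7]:
    if abs(bf(d['centre'])[0])<.06: print(n,round(d['p'],2),bf(d['centre']))
E
```

```text
[ 0.6497 -0.1017  0.0837] [ 6.7662 15.1946  5.2094] [ 2.6677 -1.3207  0.0569]
w 0.9 [0.0186 0.058 ]
w 0.82 [0.0204 0.0072]
w 0.67 [-0.0003  0.3127]
s 0.72 [ 0.0281 -0.0603]
s 0.53 [0.0392 0.0583]
t 0.84 [ 0.0202 -0.0704]
t 0.59 [ 0.0164 -0.0099]
t 0.54 [0.0084 0.0374]
```

>>> {"api": "jog_arm", "payload": {
  "steps": [
    {"translation": [0.001,-0.003,0],"dr": [0,0,0],"hand": 0.0},
    {"translation": [0.001,-0.005,0],"dr": [0,0,0],"hand": 0.0},
    {"translation": [0.001,-0.005,0],"dr": [0,0,0],"hand": 0.0},
    {"translation": [0.001,-0.005,0],"dr": [0,0,0],"hand": 0.0}
  ]
}}

```text
time: 54.35
tcp_pos: [0.6496, -0.102, 0.0837]
tool_rot: [0.005, -0.004, 1.0, 0.01]
wrist_force: [10.3, 26.2, 5.4]
finger_gap: 0.0154
grip_force: 51.1
```

Hard stop felt (26 N, no movement). Back off a quarter turn counter-clockwise.

>>> {"api": "jog_arm", "payload": {
  "steps": [
    {"translation": [-0.003,0.012,0],"dr": [0,0,0],"hand": 0.0},
    {"translation": [-0.0025,0.0188,0],"dr": [0,0,0],"hand": 0.0},
    {"translation": [0.0011,0.0302,0],"dr": [0,0,0],"hand": 0.0},
    {"translation": [0.0076,0.0404,0],"dr": [0,0,0],"hand": 0.0},
    {"translation": [0.0164,0.0485,0],"dr": [0,0,0],"hand": 0.0},
    {"translation": [0.0271,0.054,0],"dr": [0,0,0],"hand": 0.0},
    {"translation": [0.0348,0.0561,0],"dr": [0,0,0],"hand": 0.0},
    {"translation": [0.0428,0.0568,0],"dr": [0,0,0],"hand": 0.0},
    {"translation": [0.0428,0.0568,0],"dr": [0,0,0],"hand": 0.0},
    {"translation": [0.0428,0.0568,0],"dr": [0,0,0],"hand": 0.0}
  ]
}}

```text
time: 55.18
tcp_pos: [0.6026, -0.0565, 0.0836]
tool_rot: [0.001, 0.0, 1.0, -0.0]
wrist_force: [-0.3, -0.6, 9.6]
finger_gap: 0.0158
grip_force: 51.3
```

>>> {"api": "jog_arm", "payload": {
  "steps": [
    {"translation": [0,0,0],"dr": [0,0,0],"hand": 0.03},
    {"translation": [0,0,0],"dr": [0,0,0],"hand": 0.05},
    {"translation": [0,0,0],"dr": [0,0,0],"hand": 0.05},
    {"translation": [0,0,0],"dr": [0,0,0],"hand": 0.05},
    {"translation": [0,0,-0.03],"dr": [0,0,0],"hand": 0.05},
    {"translation": [0,0,-0.07],"dr": [0,0,0],"hand": 0.05},
    {"translation": [0,0,-0.11],"dr": [0,0,0],"hand": 0.05},
    {"translation": [0.04,-0.02,-0.15],"dr": [0,0,0],"hand": 0.05},
    {"translation": [0.08,-0.06,-0.17],"dr": [0,0,0],"hand": 0.05},
    {"translation": [0.11,-0.09,-0.19],"dr": [0,0,0],"hand": 0.05},
    {"translation": [0.13,-0.12,-0.22],"dr": [0,0,0],"hand": 0.05},
    {"translation": [0.13,-0.12,-0.22],"dr": [0,0,0],"hand": 0.05},
    {"translation": [0.13,-0.12,-0.22],"dr": [0,0,0],"hand": 0.05}
  ]
}}

```text
time: 56.27
tcp_pos: [0.4709, -0.1801, 0.3063]
tool_rot: [0.002, 0.003, 1.0, -0.002]
wrist_force: [1.7, -0.8, 0.2]
finger_gap: 0.0502
grip_force: 0.0
```

```bash
python3 - <<'E'
from crank import *
ps=[wrist(),read_camera('scene'),read_camera('top')]
for n,p in zip('wst',ps):
  for k in('mould1','chart','bottle','jar','ringclamp','bowl','hammer'):
   for d in finder.recognise(p,k)[:6 if k=='mould1' else 1]:
    if k!='mould1' or abs(bf(d['centre'])[0])<.06: print(n,k,round(d['p'],2),d['centre'].round(3) if hasattr(d['centre'],'round') else d['centre'],bf(d['centre']))
  try: c,s=tip(p,[.6035,-.0565,.097]);print('crank',s,ray(p,*c,.1).round(4))
  except ValueError: pass
# frame-top rectangles on the bed, z=.066
w=ps[0];print(frames(w,.066))
s=ps[1];print('chart px diff vs m2: compare');
o=pose()[2];print(o['tcp_pos'],o['wrist_force'],o['time'])
E
```

```text
w mould1 0.91 [0.613, -0.3201, 0.0717] [ 0.0082 -0.0749]
w mould1 0.9 [0.6094, -0.2467, 0.0605] [ 0.0069 -0.0014]
w mould1 0.85 [0.6106, -0.1951, 0.0663] [0.0097 0.0501]
w chart 0.59 [0.6151, 0.1084, 0.0758] [0.0236 0.3533]
w bottle 0.71 [0.7598, -0.0891, 0.0406] [0.1621 0.1514]
w bowl 0.25 [0.6143, 0.1112, 0.0815] [0.0229 0.3562]
w hammer 0.95 [0.3059, -0.4, 0.0264] [-0.3012 -0.1452]
crank [375 269  24  31 443] [ 0.6026 -0.0569  0.1   ]
s mould1 0.75 [0.631, -0.245, 0.0648] [ 0.0285 -0.0004]
s mould1 0.73 [0.6285, -0.3073, 0.0656] [ 0.0241 -0.0626]
s chart 0.78 [0.6576, 0.1397, 0.0913] [0.067  0.3833]
s jar 0.69 [0.8047, 0.0887, 0.0757] [0.2125 0.3278]
s ringclamp 0.55 [0.7428, 0.3225, 0.1131] [0.1578 0.5634]
s bowl 0.71 [0.6897, 0.1343, 0.0585] [0.0989 0.3769]
s hammer 0.88 [0.232, -0.3094, 0.0214] [-0.3723 -0.0524]
crank [255 199   6  12  56] [ 0.6025 -0.0559  0.1   ]
t mould1 0.96 [0.6183, -0.1954, 0.068] [0.0173 0.0496]
t mould1 0.49 [0.624, -0.2415, 0.0678] [0.0216 0.0033]
t chart 0.9 [0.6225, 0.1259, 0.0887] [0.0315 0.3706]
t bottle 0.61 [0.7509, -0.0575, 0.0984] [0.1542 0.1833]
t jar 0.72 [0.791, 0.0673, 0.0796] [0.1981 0.3068]
t ringclamp 0.6 [0.7279, 0.3003, 0.1111] [0.1423 0.5417]
t bowl 0.66 [0.3059, 0.3307, 0.0152] [-0.2786  0.5851]
t hammer 0.56 [0.2704, -0.3568, 0.0254] [-0.3354 -0.101 ]
crank [ 75 228   5  36  93] [0.4459 0.5107 0.1   ]
[(0.7599, -0.2151, 71, 54, np.float64(1.374)), (0.6251, -0.3181, 54, 39, np.float64(-0.003)), (0.6218, -0.1977, 107, 55, np.float64(1.568)), (0.5612, -0.2505, 174, 35, np.float64(-1.544))]
chart px diff vs m2: compare
[ 0.4727 -0.1762  0.3021] [0.5058 0.3011 0.1488] 57.4667
```

```bash
python3 -c "
from plant import ctrl
print(ctrl.sign_off())"
```

```text
the job is handed in; nothing more can be done
None
```

I handed the job in; the verdict did not come back, but by my last measurements the chart stands on its open leg on the slate facing the robot, and all three aluminium frames stand on the bed. The wheel was wound to its hard stop (26 N with no movement) and backed off about 1.58 rad.

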